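# Load the tile picture frame and close its back

## Robot

A 7-joint arm with a two-finger parallel gripper is mounted at the origin on the work surface. World frame = base frame: x ahead of the robot, y to its left, z up, the work surface at z = 0. Lengths are in m, angles in rad, forces in N, time in s.
With the tool pointing down it reaches from about 0.35 to 0.9 m from the base axis. Payload 8.1 kg.
Tool frame: the origin (TCP) lies midway between the tips of the shut fingers; the grasp point (between the pads) lies 19 mm behind it; z points along the fingers, x is the direction in which the jaws open and shut, and the axes are right-handed (so a half turn about z gives the same grasp; the last joint's range is limited). The gripper opens to 92 mm and grips with 3 to 60 N. Pads are 19 mm wide; open, the fingers measure 130 mm over their backs; the gripper's body (75 mm by 190 mm) begins 47 mm behind the grasp point.
Start: joints at [1.148, 0.434, 0.025, 1.573, -0.012, 1.134, -0.075], TCP at [0.196, -0.593, 0.227] pointing down, gripper open.
Joint ranges: [-2.62, 2.62], [-0.44, 2.09], [-1.27, 1.32], [0.08, 2.57], [-1.32, 4.46], [0.12, 2], [-2.74, 2.74]. Speed limits (rad/s): [2.22, 2.22, 3.01, 3.01, 3.14, 3.14, 3.14].

## Interface

Orientations are given as a rotation vector (axis times angle).
In Python, from cell import arm gives the robot as it stands. The module is installed in compiled form; this text tells all that it offers.
- The arm moves only by the tool play_rows, never from a script. Its argument "motion" is a list of rows, each a list of 7 numbers: the gripper's target within -1 to 1 (fully open at 1, half-way at 0, shut at -1), then the shift along the tool's x, y, z in mm, then the turn, a rotation vector about the tool's x, y, z in rad. In form: [[claw, tx, ty, tz, ax, ay, az], ...]. A call has 1 to 10 rows; each row is the pose to reach, as a shift and turn from the pose measured when the call began, along the tool's axes at that moment; what a row does not reach only later rows make up. A row lasts 1/10 s, in which the tool goes at most 50 mm and 8.59 degrees, less where a joint would pass 70% of its speed; a pose out of reach is approached as far as the arm can. A call with a gripper value outside its range is refused whole. The fingers move at their own pace and stop on an object; "force" is the grip in N (left out, the last holds). Time passes only in rows, so rows that repeat a pose let the fingers close. It gives the time, the measured TCP pose, the force and the opening at its end, in the units of the state.
- arm.observe(): the state, without advancing time (a new reading comes with each control period).
- arm.get_image(name): name is "side" or "top"; returns a dict with "img" (384x512x3 uint8, blue, green, red), "depth" (384x512 float32, m along the optical axis (not along the pixel's ray), 0 where there is no reading), "K" (3x3 intrinsics, pixels), "rvec" (rotation vector, rad) and "tvec" (3), from world to camera coordinates, as OpenCV has them. Camera axes: x right, y down, z forward; pixel columns grow to the right and rows downward; lengths in m; the calibration is good to about 2 mm. A picture is of the moment at which its call begins.
- arm.sign_off(): hands the job in, once; it reports no verdict.
Trained networks look in a picture, given as the dict that the camera call returned (one of the last four; its "shot" number tells which), for a name from the list of things; names that differ only in an ending like _2 or _b are one class to them, and where a whole thing is asked for, a point or a joint stands for the part that bears it (a point fixed in the world has none). Each returns a list of dicts, best first, with "score" (0 to 1); they miss things now and then, are a little off and sometimes report something else, mostly with a low value. They report only what shows in the picture. A call takes as long as a camera call. They do not tell look-alikes from the thing itself.
- arm.look_for(picture, query): "box" ([left, top, width, height] as shares, 0 to 1, of the picture: columns of its width, rows of its height, round what is visible of it).
The state is a dict: "clock": time; "joints": joint angles; "dq": joint speeds; "joint_efforts": joint torques, N m; "position": TCP position; "ee_rot": TCP orientation; "force": force on the tool from outside, world axes, zero at the start; "ft_torque": the same for the moment, N m; "width": opening from 0.0 (shut) to 1.0 (fully open).
Only numpy, scipy, OpenCV 4.12 (cv2) and the standard library are available. Lean on these libraries where they do the work, as an engineer would, in place of code of your own. Each camera call takes 0.05 s, during which the arm holds its last target. There are 200 camera calls.

## Task

The wooden picture frame lies face down on the desk: turn its two turn buttons aside, lift the backboard out and lay it on the desk. Put every loose white tile into a pocket of its own size (square tiles in the end pockets, the long tile in the middle one) and press each one fully down until it sits level and no longer stands proud; then put the backboard back so that it lies flat inside the rim and turn both buttons back across it. Leave the glass jar and the sharpener where they stand.

Things in the scene. Friction and masses are not known exactly. Their poses are not given: they have to be found in the camera images.
- frame: Wooden picture frame, face down, open back up, fixed to the desk. Outside 140 (x) x 298 (y) x 33 mm high; origin: centre of its underside, on the desk; x = short side, y = long side. A rim (18 mm wide on the long sides, 26 mm on the ends, top at 33 mm) encloses a flat ledge 104 x 246 mm at height 24 mm, with three pockets sunk in it in a row along y.
- pocket_left (a point): Centre of the end pocket at +y, at ledge height; axes as the frame. Opening 54 x 54 mm.
- pocket_middle (a point): Centre of the middle pocket, at ledge height; axes as the frame. Opening 54 (x) x 80 (y) mm. Every pocket has a cork pad that slides down with friction (about 6 N, no spring) and stays where pushed: top 5 mm below the ledge at the start, 11 mm at its stop. A tile laid on it stands 5 mm proud until pressed; fully pressed, its top is 1 mm below the ledge.
- pocket_right (a point): Centre of the end pocket at -y, at ledge height; axes as the frame. Opening 54 x 54 mm.
- button_left (a joint): Turn button on the +y end rim: brass bar 48 x 10 x 14 mm high, pivoted at its middle about the vertical, underside 2 mm above the rim. Angle in rad, counter-clockwise from above: 0 = along the frame's y, inner half over the backboard; beyond 1.2 either way (stops at 1.7) clear of it. Stays where left (friction 0.03 N m).
- button_right (a joint): The same turn button on the end rim at -y of the frame; same angles.
- button_left_mid (a point): On the pivot of the left button at the bar's mid height (42 mm above the desk); its y axis runs along the bar.
- button_right_mid (a point): The same point of the right button.
- backboard: Plywood board 98 (x) x 240 (y) x 8 mm, about 150 g, with a grip bar on top at its centre, 14 (x) x 44 (y) x 22 mm high. Origin: centre of the underside. Starts on the ledge inside the rim with 3 mm play all round, its top 1 mm below the rim's. Fits either way round. The desk around x 0.42, y 0.30 (left, nearer the robot than the frame) is kept clear for laying it down.
- tile_a: Square white ceramic tile 50 x 50 x 10 mm, about 57 g; origin: its centre (5 mm above what it lies on); z is its thickness. Either face may be up. May be absent.
- tile_b: Another square tile, the same.
- tile_long: Long white ceramic tile 50 (x) x 76 (y) x 10 mm, about 87 g; origin: its centre; z is its thickness. Either face may be up. May be absent.
- jar: Bystander: glass jar 64 mm across, 66 mm high; origin: centre of its underside.
- sharpener: Bystander: yellow plastic sharpener 51 x 32 x 51 mm; origin: centre of its underside.
There are look-alikes about, which are no part of the job. What is shaped like the tile_a but orange or purple is not meant.

How it is judged:
On the way, in this order (a step that is already met when the one before it is completed fails the run):
1. the backboard is out of the frame, its centre over 120 mm from the frame's centre (horizontal distance between backboard and frame above 0.12 m), for 0.2 s.
2. with the backboard still off, every tile is in a pocket of its size, pressed down level to within 1.5 mm of the ledge or lower (((x of tile_a in the frame of pocket_left between -0.004 and 0.004 m and y of tile_a in the frame of pocket_left between -0.004 and 0.004 m) or (x of tile_a in the frame of pocket_right between -0.004 and 0.004 m and y of tile_a in the frame of pocket_right between -0.004 and 0.004 m)) and z of each of tile_a, tile_b, tile_long in the frame of frame below 0.0205 m and angle between the z axis of each of tile_a, tile_b, tile_long and the z axis of frame, either way round below 0.05 rad and ((x of tile_b in the frame of pocket_left between -0.004 and 0.004 m and y of tile_b in the frame of pocket_left between -0.004 and 0.004 m) or (x of tile_b in the frame of pocket_right between -0.004 and 0.004 m and y of tile_b in the frame of pocket_right between -0.004 and 0.004 m)) and (x of tile_long in the frame of pocket_middle between -0.004 and 0.004 m and y of tile_long in the frame of pocket_middle between -0.004 and 0.004 m) and horizontal distance between backboard and frame above 0.12 m), for 0.2 s.
At the end, for the whole second after the job is handed in: Every tile in a pocket of its size, within 4 mm of its centre, level, top at most 1.5 mm above the ledge; backboard at rest inside the rim within 5 mm of centre, at most 2.5 mm above the ledge, tilt under 0.03 rad; both buttons within 0.4 rad of straight across it (((x of tile_a in the frame of pocket_left between -0.004 and 0.004 m and y of tile_a in the frame of pocket_left between -0.004 and 0.004 m) or (x of tile_a in the frame of pocket_right between -0.004 and 0.004 m and y of tile_a in the frame of pocket_right between -0.004 and 0.004 m)) and z of each of tile_a, tile_b, tile_long in the frame of frame below 0.0205 m and angle between the z axis of each of tile_a, tile_b, tile_long and the z axis of frame, either way round below 0.05 rad and ((x of tile_b in the frame of pocket_left between -0.004 and 0.004 m and y of tile_b in the frame of pocket_left between -0.004 and 0.004 m) or (x of tile_b in the frame of pocket_right between -0.004 and 0.004 m and y of tile_b in the frame of pocket_right between -0.004 and 0.004 m)) and (x of tile_long in the frame of pocket_middle between -0.004 and 0.004 m and y of tile_long in the frame of pocket_middle between -0.004 and 0.004 m) and x of backboard in the frame of frame between -0.005 and 0.005 m and y of backboard in the frame of frame between -0.005 and 0.005 m and z of backboard in the frame of frame below 0.0265 m and angle between backboard's own z axis and vertical below 0.03 rad and linear speed of backboard below 0.02 m/s and value of joint button_left between -0.4 and 0.4 rad and value of joint button_right between -0.4 and 0.4 rad); the robot touches nothing.
It fails at once if jar pushed over 40 mm away or tipped over (distance of jar from where it was at the start of the episode above 0.04 m or angle between jar's own z axis and vertical above 0.5 rad).
It fails at once if sharpener pushed over 40 mm away or tipped over (distance of sharpener from where it was at the start of the episode above 0.04 m or angle between sharpener's own z axis and vertical above 0.5 rad).
Of tile_a, tile_b, tile_long only 2 to 3 are there at a start; the rules pass over those that are not, and their reading is None.
At some moment in a run one of tile_a, tile_b, tile_long may be knocked a few centimetres aside while the robot is not near it.
Once in a run the grip may slacken for a moment while it holds something.
It also fails if it takes over 210 s, if anything falls off the work surface, if the arm or the gripper's body presses on something with over 40 N, if the wrist force passes 120 N, or if a joint passes its speed limit or range.

## Working session

There is one attempt and no reset: what is moved stays moved. The work goes in short steps, Python scripts to look and compute and a tool call to move; the robot and the scene stay as the last step left them, time stands still between calls to the robot, and variables do not carry over. Pictures are saved under pics/ and viewed, on a budget of 14 in all, crops included, one or two more only if the job needs it, and the job is handed in when it is done.

Besides the shell and the picture viewer there is one more tool, called after ">>>" by a JSON object that holds its "name" and its "arguments". play_rows: Moves the arm, as the interface text tells. Its arguments: {"type":"object","properties":{"motion":{"type":"array"},"force":{"type":"number"}},"required":["motion"]}

```bash
mkdir -p pics; cat > h.py <<'E'
import numpy as np, cv2
from cell import arm
from scipy.spatial.transform import Rotation as R
def snap(n):
    return arm.get_image(n)
def xyz(p):
    d=p['depth']; K=p['K']; h,w=d.shape
    u,v=np.meshgrid(np.arange(w),np.arange(h))
    c=np.stack([(u-K[0,2])/K[0,0]*d,(v-K[1,2])/K[1,1]*d,d],-1)
    Rm=cv2.Rodrigues(np.array(p['rvec'],float))[0]
    return (c-np.array(p['tvec']).ravel())@Rm
def st():
    s=arm.observe(); Rm=R.from_rotvec(s['ee_rot']).as_matrix()
    print('t',round(s['clock'],2),'pos',np.round(s['position'],4),'w',round(s['width'],3),'F',np.round(s['force'],1)); print(np.round(Rm,3)); print('q',np.round(s['joints'],2))
    return s,Rm
def go(x,y,z,yaw=None):
    """print shift (mm, tool axes) and turn to target; yaw = world angle of the tool x axis (mod pi), pointing down"""
    s=arm.observe(); Rm=R.from_rotvec(s['ee_rot']).as_matrix()
    d=Rm.T@(np.array([x,y,z])-s['position'])*1000
    if yaw is None: yaw=np.arctan2(Rm[1,0],Rm[0,0])
    best=None
    for k in (-1,0,1,2):
        a=yaw+k*np.pi; T=np.array([[np.cos(a),np.sin(a),0],[np.sin(a),-np.cos(a),0],[0,0,-1]])
        r=R.from_matrix(Rm.T@T).as_rotvec()
        if best is None or np.linalg.norm(r)<np.linalg.norm(best): best=r
    print('shift',np.round(d,1),'turn',np.round(best,3),'q7',round(s['joints'][6],2))
def save(p,f,s=1.5):
    cv2.imwrite('pics/'+f,cv2.resize(p['img'],None,fx=s,fy=s))
E
python3 - <<'E'
from h import *
st()
for n in('top','side'):
    p=snap(n); save(p,n+'0.png'); np.savez(n+'0.npz',**{k:p[k] for k in('img','depth','K','rvec','tvec')})
    P=xyz(p)
    for q in('frame','backboard','button_left','tile_a','tile_long','jar','sharpener'):
        for r in arm.look_for(p,q)[:4]:
            b=np.array(r['box'])*[512,384,512,384]; c=P[int(b[1]+b[3]/2),int(b[0]+b[2]/2)]
            print(n,q,round(r['score'],2),np.round(b),np.round(c,3))
E
```

```text
t 0.0 pos [ 0.1963 -0.5928  0.226 ] w 1.003 F [ 0.5  0.6 -0.1]
[[ 0.314 -0.949 -0.001]
 [-0.949 -0.314  0.001]
 [-0.002  0.    -1.   ]]
q [ 1.15  0.44  0.02  1.57 -0.01  1.13 -0.08]
top frame 0.71 [147. 146. 123.  74.] [0.632 0.025 0.052]
top frame 0.5 [ 99. 207.  23.  21.] [0.572 0.293 0.012]
top backboard 0.82 [162. 155.  95.  56.] [0.632 0.022 0.054]
top button_left 0.6 [149. 187.  17.  12.] [0.619 0.158 0.049]
top tile_a 0.77 [372. 141.  24.  27.] [ 0.675 -0.457  0.014]
top tile_a 0.76 [355. 178.  23.  21.] [ 0.586 -0.395  0.008]
top tile_a 0.7 [261. 235.  24.  24.] [ 0.454 -0.125  0.009]
top tile_a 0.63 [100. 206.  22.  23.] [0.572 0.293 0.012]
top tile_long 0.83 [304. 235.  31.  28.] [ 0.439 -0.246  0.013]
top jar 0.74 [ 97. 146.  33.  30.] [0.727 0.282 0.01 ]
top sharpener 0.71 [382. 224.  22.  24.] [ 0.452 -0.426  0.055]
side frame 0.81 [167. 165. 106. 121.] [0.634 0.049 0.033]
side backboard 0.92 [183. 177.  79.  93.] [0.628 0.048 0.044]
side backboard 0.24 [164. 321.  32.  34.] [0.57  0.299 0.009]
side tile_a 0.67 [255. 154.  23.  16.] [ 0.645 -0.199  0.01 ]
side tile_a 0.66 [164. 322.  35.  32.] [0.569 0.298 0.008]
side tile_a 0.62 [308. 122.  19.  13.] [ 0.578 -0.393  0.005]
side tile_a 0.6 [309. 202.  23.  23.] [ 0.448 -0.114  0.009]
side tile_long 0.87 [334. 167.  24.  27.] [ 0.433 -0.244  0.009]
side jar 0.94 [112. 267.  33.  41.] [0.735 0.267 0.005]
side sharpener 0.81 [351. 121.  27.  20.] [ 0.447 -0.414  0.041]
```

View pics/top0.png

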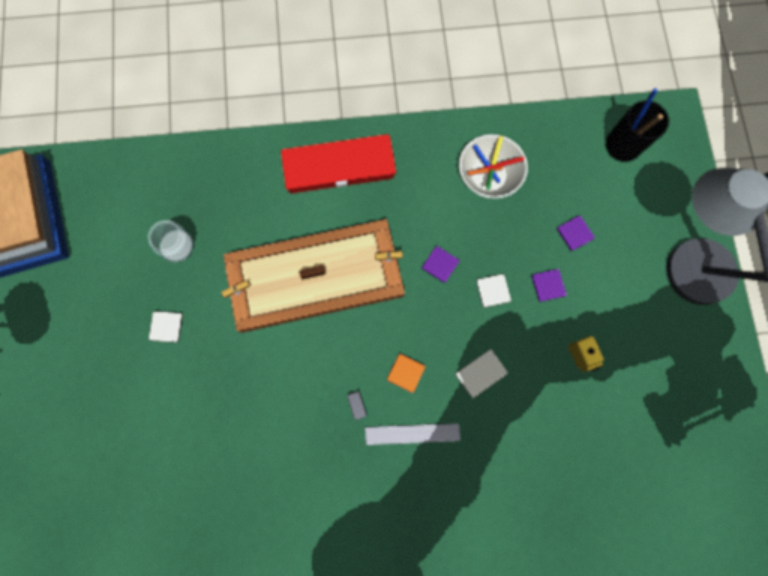

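View pics/side0.png

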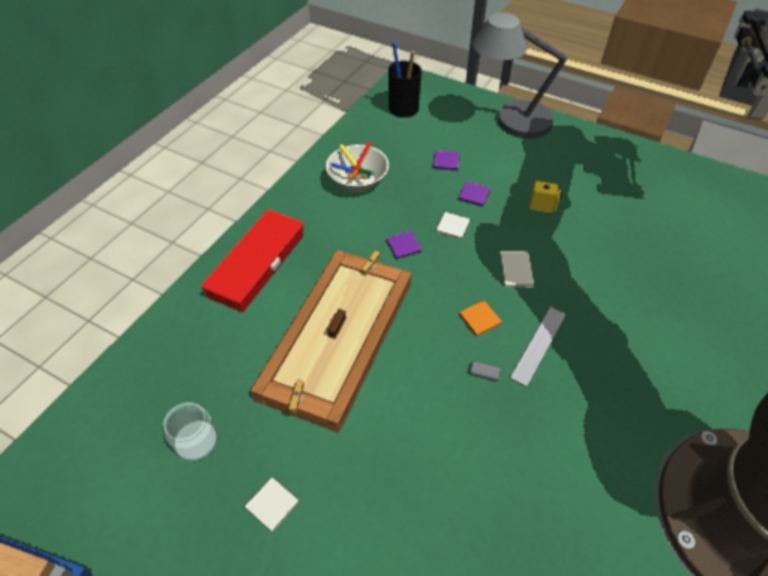

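The top view shows the frame at about (313,275), white square tiles at (165,327) and (494,291), and the long tile in shadow at (482,373). The orange and purple ones are look-alikes. I'll refine the poses by fitting box silhouettes in both views.

```bash
cat > fit.py <<'E'
from h import *
from scipy.optimize import minimize
S=6
def proj(p,pts): return cv2.projectPoints(np.array(pts,float),np.array(p['rvec'],float),np.array(p['tvec'],float),np.array(p['K'],float),None)[0][:,0]
def box(x,y,a,sx,sy,z0,z1):
    c,s=np.cos(a),np.sin(a)
    return [(x+c*i*sx/2-s*j*sy/2,y+s*i*sx/2+c*j*sy/2,z) for i in(-1,1) for j in(-1,1) for z in(z0,z1)]
def sil(p,pts,roi):
    u=(proj(p,pts)+.5-roi[:2])*S
    m=np.zeros((roi[3]*S,roi[2]*S),np.uint8)
    cv2.fillConvexPoly(m,cv2.convexHull(np.round(u*16-8).astype(np.int32)),255,shift=4)
    return m
def mask(p,bb,fn,pad=6,hull=False):
    b=np.array(bb).astype(int); x0,y0=max(b[0]-pad,0),max(b[1]-pad,0)
    roi=(x0,y0,b[2]+2*pad,b[3]+2*pad)
    im=p['img'][y0:y0+roi[3],x0:x0+roi[2]]
    big=cv2.resize(im,(im.shape[1]*S,im.shape[0]*S),interpolation=cv2.INTER_LINEAR)
    roi=(x0,y0,im.shape[1],im.shape[0])
    m=fn(big).astype(np.uint8)*255
    n,l,s,_=cv2.connectedComponentsWithStats(m); m=(l==1+np.argmax(s[1:,4])).astype(np.uint8)*255
    if hull:
        h=cv2.convexHull(cv2.findContours(m,0,2)[0][0]) if 0 else cv2.convexHull(cv2.findNonZero(m)); cv2.fillConvexPoly(m,h,255)
    return roi,m
def fit(ms,x,y,sx,sy,z0,z1,angs):
    """ms: list of (p,roi,mask)"""
    def cost(v): return sum((sil(p,box(v[0]/100,v[1]/100,v[2],sx,sy,z0,z1),r)!=m).sum()/m.astype(bool).sum() for p,r,m in ms)
    best=None
    for a in angs:
        r=minimize(cost,[x*100,y*100,a],method='Nelder-Mead',options=dict(initial_simplex=[[x*100+.0,y*100,a],[x*100+1,y*100,a],[x*100,y*100+1,a],[x*100,y*100,a+.2]],xatol=.005,fatol=1e-5))
        if best is None or r.fun<best.fun: best=r
    return np.round([best.x[0]/100,best.x[1]/100,best.x[2],best.fun],4)
def white(b):
    h=cv2.cvtColor(b,cv2.COLOR_BGR2HSV); return (h[...,1]<75)&(h[...,2]>100)
def brown(b):
    h=cv2.cvtColor(b,cv2.COLOR_BGR2HSV); return (h[...,0]<16)&(h[...,1]>100)&(h[...,2]>60)
def wood(b):
    h=cv2.cvtColor(b,cv2.COLOR_BGR2HSV); return ((h[...,0]<34))&(h[...,2]>60)
A6=np.arange(0,np.pi/2,np.pi/6)
E
python3 - <<'E'
from fit import *
T=dict(np.load('top0.npz'));D=dict(np.load('side0.npz'))
print('cams',*[np.round(-cv2.Rodrigues(p['rvec'])[0].T@p['tvec'].ravel(),2) for p in(T,D)])
for q,(bt,bs) in dict(A=((99,207,23,21),(164,322,35,32)),B=((319,183,22,22),(291,142,23,16)),L=((304,235,31,28),(334,167,24,27)),F=((147,146,123,74),(167,165,106,121))).items():
    mt=(T,)+mask(T,bt,brown if q=='F' else white,hull=True); ms=(D,)+mask(D,bs,brown if q=='F' else white,hull=True)
    P=xyz(T); c=P[bt[1]+bt[3]//2,bt[0]+bt[2]//2]
    d=dict(F=(.14,.298,0,.033),L=(.05,.076,0,.01)).get(q,(.05,.05,0,.01))
    ang=[.2] if q=='F' else np.arange(0,3.1,.5) if q=='L' else A6
    for ml in([mt],[ms],[mt,ms]): print(q,fit(ml,c[0],c[1],*d,ang))
E
```

```text
cams [ 0.4  -0.05  0.99] [0.31 0.46 0.81]
A [0.5721 0.2956 1.449  0.1146]
A [ 0.5719  0.2955 -0.1503  0.0631]
A [0.5722 0.2952 1.4302 0.1783]
B [ 0.5815 -0.2934  1.6645  0.119 ]
B [ 0.582  -0.2932  0.0861  0.0881]
B [ 0.5818 -0.2934  0.0916  0.2091]
L [ 0.4376 -0.251   3.633   0.045 ]
L [ 0.437  -0.2509  0.4857  0.0285]
L [ 0.4373 -0.2515  0.4908  0.0765]
F [0.5655 0.0169 0.1201 0.6564]
F [0.6338 0.0235 0.1369 0.9884]
F [0.5656 0.0162 0.1195 1.4589]
```

```bash
python3 - <<'E'
from fit import *
T=dict(np.load('top0.npz'));D=dict(np.load('side0.npz'))
h=cv2.cvtColor(T['img'],cv2.COLOR_BGR2HSV)
for r,c in((172,152),(180,200),(210,170),(165,250),(165,200),(192,156)): print((r,c),h[r,c])
def brown2(b):
    h=cv2.cvtColor(b,cv2.COLOR_BGR2HSV); return ((h[...,0]<35)|(h[...,0]>170))&(h[...,1]>50)&(h[...,2]>60)
out=[]
for p,b in((T,(147,146,123,74)),(D,(167,165,106,121))):
    roi,m=mask(p,b,brown2); m=cv2.morphologyEx(m,cv2.MORPH_CLOSE,np.ones((25,25)))
    k=cv2.getStructuringElement(cv2.MORPH_ELLIPSE,(49,49)); m=cv2.morphologyEx(m,cv2.MORPH_OPEN,k)
    m=cv2.convexHull(cv2.findNonZero(m)); mm=np.zeros((roi[3]*S,roi[2]*S),np.uint8); cv2.fillConvexPoly(mm,m,255); out.append((p,roi,mm))
for ml in([out[0]],[out[1]],out): F=fit(ml,.632,.022,.14,.298,0,.033,[.15]);print(F)
# overlay
vs=[]
x,y,a,_=F; c,s=np.cos(a),np.sin(a)
def w(lx,ly): return (x+c*lx-s*ly,y+s*lx+c*ly)
for p,roi,m in out:
    im=cv2.resize(p['img'],None,fx=5,fy=5,interpolation=cv2.INTER_CUBIC)
    for sx,sy,z in((.14,.298,.033),(.104,.246,.033),(.14,.298,0)):
        q=[(*w(i*sx/2,j*sy/2),z) for i,j in((1,1),(1,-1),(-1,-1),(-1,1))]
        cv2.polylines(im,[np.int32((proj(p,q)+.5)*5)],1,(255,0,0),1)
    for sg in(1,-1):
        cv2.circle(im,tuple(np.int32((proj(p,[(*w(0,sg*.136),.049)])[0]+.5)*5)),4,(0,0,255),1)
    vs.append(im[roi[1]*5:(roi[1]+roi[3])*5,roi[0]*5:(roi[0]+roi[2])*5])
H=max(v.shape[0] for v in vs); im=np.hstack([cv2.copyMakeBorder(v,0,H-v.shape[0],0,0,0) for v in vs]); f=min(1,800/im.shape[1]); print(im.shape)
cv2.imwrite('pics/fr.png',cv2.resize(im,None,fx=f,fy=f,interpolation=cv2.INTER_AREA))
E
```

```text
(172, 152) [ 13 157 171]
(180, 200) [ 18 104 125]
(210, 170) [ 17 109 162]
(165, 250) [ 19  92 213]
(165, 200) [ 16 120 151]
(192, 156) [ 19  73 122]
[0.6384 0.0251 0.1244 0.0243]
[0.6371 0.0254 0.1264 0.012 ]
[0.6378 0.0253 0.1278 0.0448]
(665, 1265, 3)
```

View pics/fr.png

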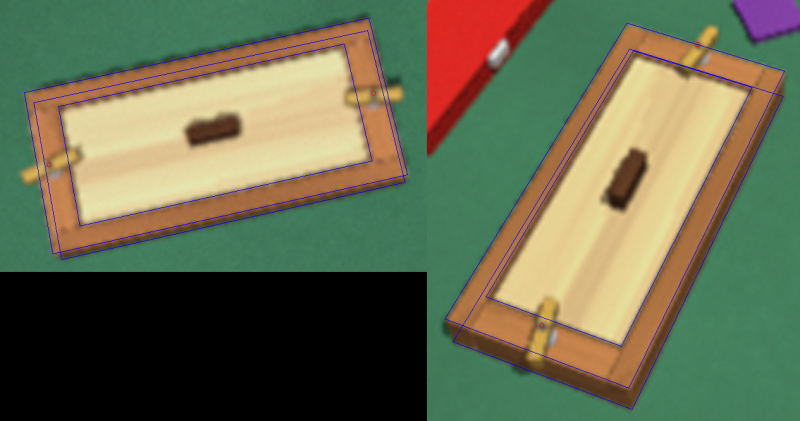

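```bash
cat >> h.py <<'E'
FX,FY,FA=0.6378,0.0253,0.126
def fr(lx,ly):
    c,s=np.cos(FA),np.sin(FA); return FX+c*lx-s*ly,FY+s*lx+c*ly
E
python3 -c "
from h import *
st(); x,y=fr(0,.136); print(x,y); go(x,y,.16,FA+.17)"
```

```text
t 0.8 pos [ 0.1964 -0.5933  0.2268] w 1.002 F [-0.3  0.7 -0.8]
[[ 0.314 -0.949  0.   ]
 [-0.949 -0.314 -0.   ]
 [ 0.     0.    -1.   ]]
q [ 1.15  0.43  0.03  1.57 -0.01  1.13 -0.08]
0.6207093058772368 0.16022185951283857
shift [-582.1 -639.6   66.7] turn [ 0.    -0.    -1.547] q7 -0.08
```

>>> {"name": "play_rows", "arguments": {"motion": [[0,-582,-640,0,0,0,-1.547],[0,-582,-640,0,0,0,-1.547],[0,-582,-640,0,0,0,-1.547],[0,-582,-640,0,0,0,-1.547],[0,-582,-640,0,0,0,-1.547],[0,-582,-640,0,0,0,-1.547],[0,-582,-640,0,0,0,-1.547],[0,-582,-640,0,0,0,-1.547],[0,-582,-640,0,0,0,-1.547],[0,-582,-640,0,0,0,-1.547]]}}

```text
clock: 1.8
position: [0.4426, -0.156, 0.2271]
ee_rot: [3.115, 0.399, 0.001]
force: [1.8, -0.6, -0.7]
width: 0.497
```

```bash
python3 -c "
from h import *
st(); x,y=fr(0,.136); go(x,y,.16,FA+.17)"
```

```text
t 1.8 pos [ 0.4426 -0.156   0.2271] w 0.497 F [ 1.8 -0.6 -0.7]
[[ 0.968  0.252  0.001]
 [ 0.252 -0.968 -0.001]
 [ 0.001  0.001 -1.   ]]
q [ 0.65  0.23 -0.5   1.91  0.13  1.04  0.35]
shift [ 252.  -261.3   67.1] turn [ 0.001 -0.001 -0.041] q7 0.35
```

>>> {"name": "play_rows", "arguments": {"motion": [[0,252,-261,67,0,0,-0.041],[0,252,-261,67,0,0,-0.041],[0,252,-261,67,0,0,-0.041],[0,252,-261,67,0,0,-0.041],[0,252,-261,67,0,0,-0.041],[0,252,-261,67,0,0,-0.041],[0,252,-261,67,0,0,-0.041],[0,252,-261,67,0,0,-0.041],[0,252,-261,67,0,0,-0.041],[0,252,-261,67,0,0,-0.041]]}}

```text
clock: 2.8
position: [0.6206, 0.16, 0.1597]
ee_rot: [3.106, 0.464, -0.0]
force: [-0.1, -0.9, -0.6]
width: 0.5
```

```bash
python3 -c "
from h import *
st(); x,y=fr(0,.136); go(x,y,.038,FA+.17)"
```

```text
t 2.8 pos [0.6206 0.16   0.1597] w 0.5 F [-0.1 -0.9 -0.6]
[[ 0.956  0.292  0.   ]
 [ 0.292 -0.956 -0.001]
 [-0.     0.001 -1.   ]]
q [ 0.01  0.58 -0.53  1.58  0.32  1.07 -0.31]
shift [  0.2  -0.4 121.7] turn [0.001 0.    0.   ] q7 -0.31
```

>>> {"name": "play_rows", "arguments": {"motion": [[0,0,0,50,0,0,0],[0,0,0,95,0,0,0],[0,0,0,120,0,0,0],[0,0,0,121,0,0,0],[-0.95,0,0,121,0,0,0],[-0.95,0,0,121,0,0,0],[-0.95,0,0,121,0,0,0],[-0.95,0,0,121,0,0,0],[-0.95,0,0,121,0,0,0],[-0.95,0,0,121,0,0,0]], "force": 15}}

```text
clock: 3.8
position: [0.6198, 0.1596, 0.0393]
ee_rot: [3.105, 0.464, -0.002]
force: [-4.2, -2.1, 7.9]
width: 0.103
```

>>> {"name": "play_rows", "arguments": {"motion": [[-0.95,0,0,0,0,0,-0.12],[-0.95,0,0,0,0,0,-0.24],[-0.95,0,0,0,0,0,-0.36],[-0.95,0,0,0,0,0,-0.48],[-0.95,0,0,0,0,0,-0.6],[-0.95,0,0,0,0,0,-0.72],[-0.95,0,0,0,0,0,-0.84],[-0.95,0,0,0,0,0,-0.96],[-0.95,0,0,0,0,0,-1.08],[-0.95,0,0,0,0,0,-1.22]]}}

```text
clock: 4.8
position: [0.6208, 0.1609, 0.0394]
ee_rot: [2.275, 2.166, 0.001]
force: [4.8, 4.9, -7.7]
width: 0.105
```

```bash
python3 -c "
from h import *
st()"
```

```text
t 4.8 pos [0.6208 0.1609 0.0394] w 0.105 F [ 4.8  4.9 -7.7]
[[ 0.049  0.999  0.001]
 [ 0.999 -0.049  0.   ]
 [ 0.     0.001 -1.   ]]
q [ 0.15  0.79 -0.78  1.67  0.66  0.96  0.65]
```

>>> {"name": "play_rows", "arguments": {"motion": [[0,0,0,0,0,0,0],[0,0,0,0,0,0,0],[0,0,0,-50,0,0,0],[0,0,0,-80,0,0,0],[0,-268,47,-80,0,0,1.526],[0,-268,47,-80,0,0,1.526],[0,-268,47,-80,0,0,1.526],[0,-268,47,-80,0,0,1.526],[0,-268,47,-80,0,0,1.526],[0,-268,47,-80,0,0,1.526]]}}

```text
clock: 5.8
position: [0.6542, -0.1165, 0.1193]
ee_rot: [2.995, 0.937, -0.001]
force: [-0.3, -1.4, -0.6]
width: 0.498
```

```bash
python3 -c "
from h import *
st(); x,y=fr(0,-.136); go(x,y,.12,FA-.13);go(x,y,.039,FA-.13)"
```

```text
t 5.8 pos [ 0.6542 -0.1165  0.1193] w 0.498 F [-0.3 -1.4 -0.6]
[[ 0.822  0.57   0.001]
 [ 0.57  -0.822 -0.003]
 [-0.001  0.003 -1.   ]]
q [ 0.47  0.67 -0.61  1.55  0.43  1.05  0.36]
shift [ 4.5 -5.3 -0.7] turn [0.004 0.    0.61 ] q7 0.36
shift [ 4.6 -5.5 80.3] turn [0.004 0.    0.61 ] q7 0.36
```

>>> {"name": "play_rows", "arguments": {"motion": [[0,4.5,-5.5,0,0,0,0.61],[0,4.5,-5.5,0,0,0,0.61],[0,4.5,-5.5,0,0,0,0.61],[0,4.5,-5.5,0,0,0,0.61],[0,4.5,-5.5,0,0,0,0.61],[0,4.5,-5.5,45,0,0,0.61],[0,4.5,-5.5,79,0,0,0.61],[0,4.5,-5.5,80,0,0,0.61],[-0.95,4.5,-5.5,80,0,0,0.61],[-0.95,4.5,-5.5,80,0,0,0.61]]}}

```text
clock: 6.8
position: [0.6559, -0.1096, 0.0412]
ee_rot: [3.138, -0.005, 0.004]
force: [1.3, -0.3, -0.4]
width: 0.376
```

>>> {"name": "play_rows", "arguments": {"motion": [[-0.95,0,0,0,0,0,0],[-0.95,0,0,0,0,0,0],[-0.95,0,0,0,0,0,0],[-0.95,0,0,0,0,0,0]]}}

```text
clock: 7.2
position: [0.6537, -0.1098, 0.0418]
ee_rot: [3.137, -0.005, -0.002]
force: [-10.1, 0.2, 9.9]
width: 0.105
```

>>> {"name": "play_rows", "arguments": {"motion": [[-0.95,0,0,0,0,0,0.12],[-0.95,0,0,0,0,0,0.24],[-0.95,0,0,0,0,0,0.36],[-0.95,0,0,0,0,0,0.48],[-0.95,0,0,0,0,0,0.6],[-0.95,0,0,0,0,0,0.72],[-0.95,0,0,0,0,0,0.84],[-0.95,0,0,0,0,0,0.96],[-0.95,0,0,0,0,0,1.08],[-0.95,0,0,0,0,0,1.26]]}}

```text
clock: 8.2
position: [0.6528, -0.1092, 0.0419]
ee_rot: [2.555, -1.82, -0.0]
force: [-2.8, 1.4, -0.0]
width: 0.108
```

```bash
python3 -c "
from h import *
st(); x,y=fr(0,0); go(x,y,.12,FA)"
```

```text
t 8.2 pos [ 0.6528 -0.1092  0.0419] w 0.108 F [-2.8  1.4 -0. ]
[[ 0.327 -0.945 -0.003]
 [-0.945 -0.327 -0.003]
 [ 0.002  0.004 -1.   ]]
q [ 0.15  0.68 -0.11  1.64  0.1   0.82 -1.24]
shift [-131.8  -29.4  -78.5] turn [ 5.000e-03  1.000e-03 -1.364e+00] q7 -1.24
```

>>> {"name": "play_rows", "arguments": {"motion": [[0,0,0,0,0,0,0],[0,0,0,0,0,0,0],[0,0,0,-50,0,0,0],[0,0,0,-78,0,0,0],[0,-132,-29,-78,0,0,-1.364],[0,-132,-29,-78,0,0,-1.364],[0,-132,-29,-78,0,0,-1.364],[0,-132,-29,-78,0,0,-1.364],[0,-132,-29,-78,0,0,-1.364],[0,-132,-29,-78,0,0,-1.364]]}}

```text
clock: 9.2
position: [0.6376, 0.0256, 0.12]
ee_rot: [3.096, -0.511, -0.002]
force: [0.5, -0.1, 0.2]
width: 0.499
```

```bash
python3 -c "
from h import *
st(); x,y=fr(0,0); go(x,y,.12,FA);go(x,y,.037,FA)"
```

```text
t 9.2 pos [0.6376 0.0256 0.12  ] w 0.499 F [ 0.5 -0.1  0.2]
[[ 0.947 -0.321 -0.002]
 [-0.321 -0.947 -0.004]
 [-0.     0.004 -1.   ]]
q [ 0.11  0.59 -0.36  1.63  0.24  0.97 -0.66]
shift [ 0.3  0.3 -0. ] turn [ 0.004  0.001 -0.453] q7 -0.66
shift [ 0.3 -0.1 83. ] turn [ 0.004  0.001 -0.453] q7 -0.66
```

Take a picture too, after gripping and lifting.

>>> {"name": "play_rows", "arguments": {"motion": [[0,0,0,0,0.004,0,-0.453],[0,0,0,0,0.004,0,-0.453],[0,0,0,0,0.004,0,-0.453],[0,0,0,0,0.004,0,-0.453],[0,0,0,40,0.004,0,-0.453],[0,0,0,75,0.004,0,-0.453],[0,0,0,83,0.004,0,-0.453],[0,0,0,83,0.004,0,-0.453],[-1,0,0,83,0.004,0,-0.453],[-1,0,0,83,0.004,0,-0.453]], "force": 40}}

```text
clock: 10.2
position: [0.6389, 0.0257, 0.039]
ee_rot: [-3.135, -0.197, -0.003]
force: [-0.1, -0.3, -0.4]
width: 0.375
```

>>> {"name": "play_rows", "arguments": {"motion": [[-1,0,0,0,0,0,0],[-1,0,0,0,0,0,0],[-1,0,0,0,0,0,0],[-1,0,0,0,0,0,0],[-1,0,0,0,0,0,0],[-1,0,0,-5,0,0,0],[-1,0,0,-15,0,0,0],[-1,0,0,-40,0,0,0],[-1,0,0,-80,0,0,0],[-1,0,0,-80,0,0,0]]}}

```text
clock: 11.2
position: [0.642, 0.0267, 0.125]
ee_rot: [-3.134, -0.197, -0.017]
force: [1.2, 0.2, -1.4]
width: 0.146
```

```bash
python3 -c "
from h import *
st(); go(.42,.29,.12,0.0);go(.42,.29,.02,0)
p=snap('side'); save(p,'s1.png',1.2)"
```

```text
t 11.2 pos [0.642  0.0267 0.125 ] w 0.146 F [ 1.2  0.2 -1.4]
[[ 0.992  0.125  0.01 ]
 [ 0.125 -0.992  0.002]
 [ 0.011 -0.001 -1.   ]]
q [ 0.19  0.6  -0.48  1.62  0.32  0.99 -0.27]
shift [-187.3 -289.1    3.2] turn [-0.002 -0.011  0.126] q7 -0.27
shift [-188.4 -289.   103.2] turn [-0.002 -0.011  0.126] q7 -0.27
```

View pics/s1.png

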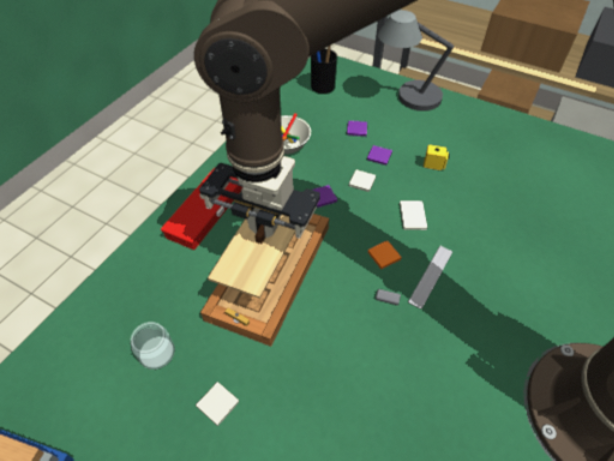

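>>> {"name": "play_rows", "arguments": {"motion": [[-1,-187,-289,3,0,-0.011,0.126],[-1,-187,-289,3,0,-0.011,0.126],[-1,-187,-289,3,0,-0.011,0.126],[-1,-187,-289,3,0,-0.011,0.126],[-1,-187,-289,3,0,-0.011,0.126],[-1,-187,-289,3,0,-0.011,0.126],[-1,-187,-289,3,0,-0.011,0.126],[-1,-187,-289,3,0,-0.011,0.126],[-1,-187,-289,3,0,-0.011,0.126],[-1,-187,-289,3,0,-0.011,0.126]]}}

```text
clock: 12.25
position: [0.4197, 0.2882, 0.1177]
ee_rot: [3.141, -0.003, -0.006]
force: [-0.3, 0.4, -1.7]
width: 0.145
```

```bash
python3 -c "
from h import *
st(); go(.42,.29,.017,0)"
```

```text
t 12.25 pos [0.4197 0.2882 0.1177] w 0.145 F [-0.3  0.4 -1.7]
[[ 1.    -0.002 -0.004]
 [-0.002 -1.    -0.   ]
 [-0.004  0.    -1.   ]]
q [-0.31  0.43 -0.52  1.95  0.28  0.84 -0.98]
shift [  0.6  -1.8 100.7] turn [ 0.     0.004 -0.002] q7 -0.98
```

>>> {"name": "play_rows", "arguments": {"motion": [[-1,0,0,45,0,0.004,0],[-1,0,0,80,0,0.004,0],[-1,0,0,93,0,0.004,0],[-1,0,0,99,0,0.004,0],[-1,0,0,100,0,0.004,0],[-1,0,0,100,0,0.004,0]]}}

```text
clock: 12.85
position: [0.4203, 0.2886, 0.0188]
ee_rot: [-3.141, 0.004, -0.003]
force: [-0.4, -0.1, -1.9]
width: 0.148
```

>>> {"name": "play_rows", "arguments": {"motion": [[0,0,0,0,0,0,0],[0,0,0,0,0,0,0],[0,0,0,0,0,0,0],[0.4,0,0,-50,0,0,0],[0.5,0,0,-100,0,0,0],[0.5,0,0,-120,0,0,0],[0.5,0,0,-120,0,0,0]]}}

```text
clock: 13.55
position: [0.4218, 0.2901, 0.1424]
ee_rot: [-3.137, 0.004, -0.012]
force: [0.1, 0.3, -0.1]
width: 0.708
```

```bash
cat > fp.py <<'E'
from fit import *
def frame_strip(p,k=4):
    """rectified view of frame at ledge height, k px/mm: rows = frame x from +75, cols= frame y from +155 to -155"""
    q=[(*fr(i*.075,j*.155),.024) for i,j in((1,1),(1,-1),(-1,-1),(-1,1))]
    H=cv2.getPerspectiveTransform(np.float32(proj(p,q)),np.float32([(0,0),(310*k,0),(310*k,150*k),(0,150*k)]))
    return cv2.warpPerspective(p['img'],H,(310*k,150*k),flags=cv2.INTER_CUBIC)
E
python3 - <<'E'
from fp import *
st()
out=[]
for n in('top','side'):
    p=snap(n); np.savez(n+'1.npz',**{k:p[k] for k in('img','depth','K','rvec','tvec')}); out.append(frame_strip(p))
im=cv2.resize(np.vstack(out),None,fx=.6,fy=.6,interpolation=cv2.INTER_AREA);cv2.imwrite('pics/strip.png',im);print(im.shape)
E
```

```text
t 13.55 pos [0.4218 0.2901 0.1424] w 0.708 F [ 0.1  0.3 -0.1]
[[ 1.    -0.003  0.007]
 [-0.003 -1.     0.004]
 [ 0.007 -0.004 -1.   ]]
q [-0.29  0.4  -0.54  1.92  0.26  0.88 -0.97]
(720, 744, 3)
```

View pics/strip.png

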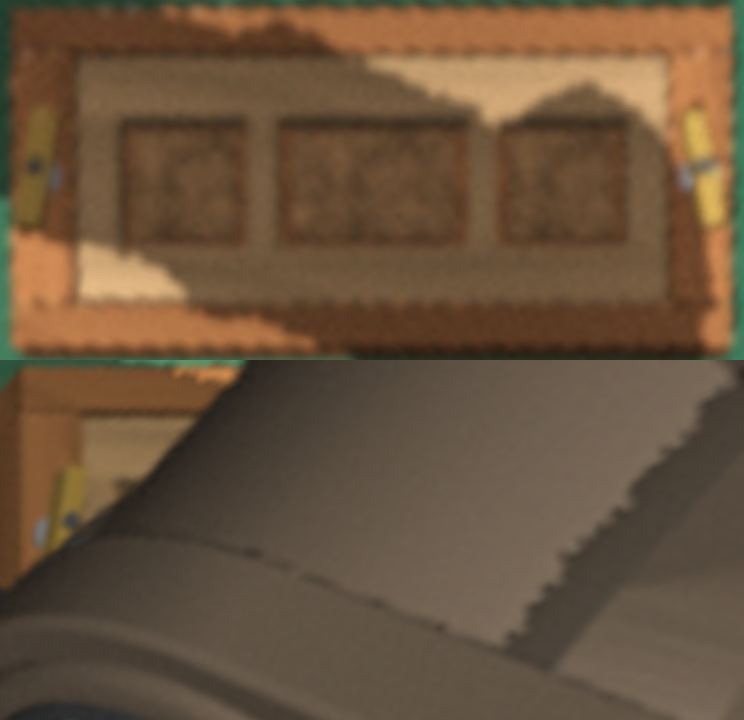

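Rectified top view: pockets at columns 121–247, 278–468 and 500–629, so centres lie at y ≈ ±79.3 mm with a -0.7 mm shift. Both buttons are aside. I'll recheck the tiles, then grasp tile A.

```bash
sed -i 's/^FX,FY,FA=.*/FX,FY,FA=0.6375,0.0249,0.1245/' h.py
cat >> fp.py <<'E'
def tiles(*names):
    p=snap('top')
    for nm in names:
        for r in arm.look_for(p,nm):
            b=np.array(r['box'])*[512,384,512,384]
            try: roi,m=mask(p,b,white,hull=True)
            except Exception: continue
            if m.astype(bool).mean()<.2: continue
            P=xyz(p); c=P[int(b[1]+b[3]/2),int(b[0]+b[2]/2)]
            d=(.05,.076) if 'long' in nm else (.05,.05)
            print(nm,round(r['score'],2),np.round(b),fit([(p,roi,m)],c[0],c[1],*d,0,.01,np.arange(0,3.1,.5) if 'long' in nm else A6))
    return p
E
python3 - <<'E'
from fp import *
tiles('tile_a','tile_long')
go(.5722,.2953,.06,-.145); go(.5722,.2953,.0055,-.145)
E
```

```text
tile_a 0.8 [316. 185.  27.  19.] [ 0.5817 -0.2936  0.1021  0.1195]
tile_a 0.54 [ 99. 208.  22.  23.] [ 0.5725  0.2967 -0.1646  0.0607]
shift [152.8  -7.8  77.6] turn [0.001 0.    0.143] q7 -0.97
shift [152.8  -7.9 132.1] turn [0.001 0.    0.143] q7 -0.97
```

>>> {"name": "play_rows", "arguments": {"motion": [[0.8,153,-8,70,0,0,0.15],[0.8,153,-8,70,0,0,0.15],[0.8,153,-8,70,0,0,0.15],[0.8,153,-8,70,0,0,0.15],[0.8,153,-8,105,0,0,0.15],[0.8,153,-8,127,0,0,0.15],[0.8,153,-8,132,0,0,0.15],[0.8,153,-8,132,0,0,0.15]], "force": 25}}

```text
clock: 14.6
position: [0.5713, 0.2951, 0.004]
ee_rot: [3.13, -0.238, -0.004]
force: [0.7, 0.0, 0.1]
width: 0.9
```

```bash
python3 -c "
from h import *
st(); go(.5722,.2958,.0055,-.15)"
```

```text
t 14.6 pos [0.5713 0.2951 0.004 ] w 0.9 F [0.7 0.  0.1]
[[ 0.989 -0.151 -0.003]
 [-0.151 -0.989 -0.002]
 [-0.002  0.003 -1.   ]]
q [-0.31  0.74 -0.39  1.7   0.37  0.78 -1.02]
shift [ 0.8 -0.8 -1.5] turn [ 0.003  0.002 -0.002] q7 -1.02
```

Raise slightly, correct, close, and lift.

>>> {"name": "play_rows", "arguments": {"motion": [[0.8,0,-0.8,-1.5,0,0,0],[0,0,-0.8,-1.5,0,0,0],[-0.5,0,-0.8,-1.5,0,0,0],[-0.5,0,-0.8,-1.5,0,0,0],[-0.5,0,-0.8,-1.5,0,0,0],[-0.5,0,-0.8,-1.5,0,0,0],[-0.5,0,-0.8,-1.5,0,0,0],[-0.5,0,-0.8,-40,0,0,0],[-0.5,0,-0.8,-90,0,0,0],[-0.5,0,-0.8,-90,0,0,0]]}}

```text
clock: 15.6
position: [0.5748, 0.2989, 0.1006]
ee_rot: [-3.129, 0.238, -0.009]
force: [1.0, 0.3, -0.9]
width: 0.542
```

```bash
python3 -c "
from h import *
st(); x,y=fr(0,.0795); go(x,y,.07,FA);go(x,y,.0245,FA)"
```

```text
t 15.6 pos [0.5748 0.2989 0.1006] w 0.542 F [ 1.   0.3 -0.9]
[[ 0.988 -0.151  0.006]
 [-0.151 -0.988  0.004]
 [ 0.005 -0.004 -1.   ]]
q [-0.28  0.63 -0.43  1.63  0.31  0.95 -0.97]
shift [ 81.6 185.   30.2] turn [-0.004 -0.006 -0.276] q7 -0.97
shift [ 81.3 185.2  75.7] turn [-0.004 -0.006 -0.276] q7 -0.97
```

>>> {"name": "play_rows", "arguments": {"motion": [[-0.5,81.5,185,20,-0.004,-0.006,-0.276],[-0.5,81.5,185,20,-0.004,-0.006,-0.276],[-0.5,81.5,185,20,-0.004,-0.006,-0.276],[-0.5,81.5,185,20,-0.004,-0.006,-0.276],[-0.5,81.5,185,20,-0.004,-0.006,-0.276],[-0.5,81.5,185,20,-0.004,-0.006,-0.276],[-0.5,81.5,185,40,-0.004,-0.006,-0.276],[-0.5,81.5,185,40,-0.004,-0.006,-0.276]]}}

```text
clock: 16.4
position: [0.6257, 0.1052, 0.0583]
ee_rot: [-3.135, -0.198, 0.006]
force: [0.4, -0.7, -1.0]
width: 0.538
```

```bash
python3 -c "
from h import *
st(); x,y=fr(0,.0795); go(x,y,.0245,FA)"
```

```text
t 16.4 pos [0.6257 0.1052 0.0583] w 0.538 F [ 0.4 -0.7 -1. ]
[[ 0.992  0.126 -0.004]
 [ 0.126 -0.992 -0.   ]
 [-0.004 -0.    -1.   ]]
q [ 0.07  0.68 -0.48  1.68  0.39  0.88 -0.45]
shift [ 1.9  1.7 33.8] turn [-0.     0.004  0.002] q7 -0.45
```

>>> {"name": "play_rows", "arguments": {"motion": [[-0.5,1.9,1.7,20,0,0.004,0],[-0.5,1.9,1.7,20,0,0.004,0],[-0.5,1.9,1.7,20,0,0.004,0],[-0.5,1.9,1.7,20,0,0.004,0]]}}

```text
clock: 16.8
position: [0.6281, 0.1047, 0.0394]
ee_rot: [-3.134, -0.2, -0.002]
force: [0.3, -0.4, -0.4]
width: 0.541
```

```bash
python3 -c "
from h import *
st(); x,y=fr(0,.0795); go(x,y,.0245,FA)"
```

```text
t 16.8 pos [0.6281 0.1047 0.0394] w 0.541 F [ 0.3 -0.4 -0.4]
[[ 0.992  0.127  0.001]
 [ 0.127 -0.992  0.001]
 [ 0.001 -0.001 -1.   ]]
q [ 0.06  0.7  -0.47  1.69  0.4   0.84 -0.46]
shift [-0.6  0.9 14.9] turn [-0.001 -0.001  0.003] q7 -0.46
```

>>> {"name": "play_rows", "arguments": {"motion": [[-0.5,-0.6,0.9,3,0,0,0],[-0.5,-0.6,0.9,6,0,0,0],[-0.5,-0.6,0.9,9,0,0,0],[-0.5,-0.6,0.9,12,0,0,0],[-0.5,-0.6,0.9,14,0,0,0],[-0.5,-0.6,0.9,14,0,0,0]]}}

```text
clock: 17.4
position: [0.6275, 0.1037, 0.0251]
ee_rot: [-3.134, -0.2, -0.001]
force: [1.3, 0.5, -0.2]
width: 0.535
```

```bash
python3 -c "
from fp import *
st(); x,y=fr(0,.0795); go(x,y,.0245,FA)
p=snap('side'); P=xyz(p)
im=p['img'][190:310,130:290]; cv2.imwrite('pics/ins.png',cv2.resize(im,None,fx=4,fy=4,interpolation=cv2.INTER_CUBIC))"
```

```text
t 17.4 pos [0.6275 0.1037 0.0251] w 0.535 F [ 1.3  0.5 -0.2]
[[ 0.992  0.127  0.001]
 [ 0.127 -0.992  0.001]
 [ 0.001 -0.001 -1.   ]]
q [ 0.06  0.72 -0.47  1.7   0.41  0.82 -0.47]
shift [ 0.2 -0.1  0.6] turn [-0.001 -0.001  0.003] q7 -0.47
```

View pics/ins.png

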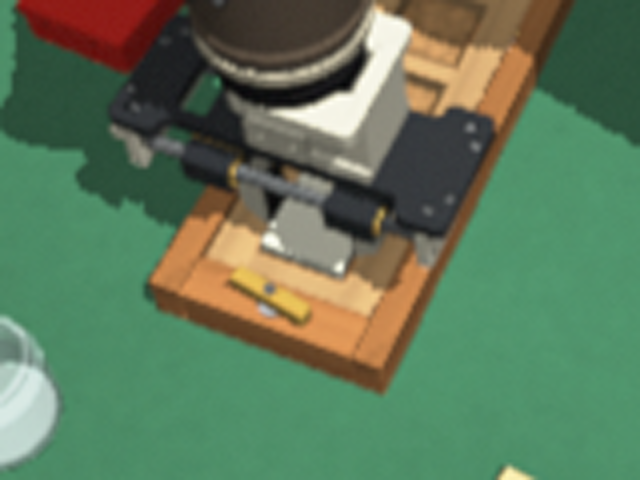

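>>> {"name": "play_rows", "arguments": {"motion": [[0.3,0,0,0,0,0,0],[0.3,0,0,0,0,0,0],[0.3,0,0,-10,0,0,0],[0.3,0,0,-40,0,0,0],[-1,0,0,-40,0,0,0],[-1,0,0,-40,0,0,0],[-1,0,0,-40,0,0,0],[-1,0,0,-40,0,0,0],[-1,0,0,-40,0,0,0],[-1,0,0,-40,0,0,0]]}}

```text
clock: 18.45
position: [0.6272, 0.1036, 0.0648]
ee_rot: [-3.134, -0.2, -0.0]
force: [-0.3, 0.4, 0.1]
width: 0.178
```

```bash
python3 -c "
from fp import *
st(); x,y=fr(0,.0795); go(x,y,.0225,FA)
for n in('top','side'):
  p=snap(n); P=xyz(p); u=proj(p,[(x,y,.03)])[0].astype(int); print(n,u,[np.round(P[u[1]+b,u[0]+a],3) for a in(-3,3) for b in (-3,3)])
  cv2.imwrite('pics/a_%s.png'%n,cv2.resize(p['img'][u[1]-30:u[1]+30,u[0]-40:u[0]+40],None,fx=6,fy=6))"
```

```text
t 18.45 pos [0.6272 0.1036 0.0648] w 0.178 F [-0.3  0.4  0.1]
[[ 0.992  0.127  0.   ]
 [ 0.127 -0.992  0.001]
 [ 0.    -0.001 -1.   ]]
q [ 0.07  0.67 -0.49  1.68  0.38  0.89 -0.44]
shift [ 0.4 -0.1 42.3] turn [-0.001 -0.     0.003] q7 -0.44
top [179 188] [array([0.487, 0.01 , 0.632]), array([0.48 , 0.009, 0.639]), array([0.485, 0.003, 0.637]), array([0.478, 0.003, 0.643])]
side [209 244] [array([0.641, 0.098, 0.028]), array([0.632, 0.112, 0.028]), array([0.61 , 0.113, 0.073]), array([0.621, 0.104, 0.027])]
```

>>> {"name": "play_rows", "arguments": {"motion": [[-1,0,0,20,0,0,0],[-1,0,0,32,0,0,0],[-1,0,0,35,0,0,0],[-1,0,0,38,0,0,0],[-1,0,0,41,0,0,0],[-1,0,0,43,0,0,0],[-1,0,0,45,0,0,0]]}}

```text
clock: 19.25
position: [0.6272, 0.1036, 0.0229]
ee_rot: [3.135, 0.199, 0.001]
force: [-14.9, -6.2, 46.7]
width: 0.0
```

```bash
python3 -c "
from fp import *
st(); x,y=fr(0,.0795); go(x,y,.0225,FA)"
```

```text
t 19.25 pos [0.6272 0.1036 0.0229] w 0.0 F [-14.9  -6.2  46.7]
[[ 0.992  0.127  0.001]
 [ 0.127 -0.992 -0.001]
 [ 0.001  0.001 -1.   ]]
q [ 0.05  0.72 -0.46  1.71  0.42  0.82 -0.47]
shift [ 0.5 -0.1  0.4] turn [ 0.001 -0.001  0.003] q7 -0.47
```

>>> {"name": "play_rows", "arguments": {"motion": [[-1,0,0,-40,0,0,0],[-1,0,0,-80,0,0,0],[0.8,-95,388,-80,0,0,0.03],[0.8,-95,388,-80,0,0,0.03],[0.8,-95,388,-80,0,0,0.03],[0.8,-95,388,-80,0,0,0.03],[0.8,-95,388,-80,0,0,0.03],[0.8,-95,388,-80,0,0,0.03],[0.8,-95,388,-80,0,0,0.03],[0.8,-95,388,-80,0,0,0.03]]}}

```text
clock: 20.25
position: [0.5818, -0.2954, 0.1036]
ee_rot: [3.137, 0.152, 0.002]
force: [0.3, 0.4, 0.7]
width: 0.653
```

>>> {"name": "play_rows", "arguments": {"motion": [[0.8,0,0,0,0,0,0],[0.8,0,0,0,0,0,0]]}}

```text
clock: 20.45
position: [0.5812, -0.2975, 0.1037]
ee_rot: [3.137, 0.146, 0.002]
force: [0.6, 1.6, 0.0]
width: 0.824
```

```bash
python3 -c "
from fp import *
st(); go(.5818,-.2935,.05,.095);  go(.5818,-.2935,.006,.095)
T=tiles('tile_a','tile_long')
x,y=fr(0,.0795)
S2=arm.get_image('side'); 
print('side')
P=xyz(S2)
for r in arm.look_for(S2,'tile_a')+arm.look_for(S2,'tile_long'):
  b=np.array(r['box'])*[512,384,512,384]; u=int(b[0]+b[2]/2),int(b[1]+b[3]/2); print(round(r['score'],2),np.round(P[u[1],u[0]],3),S2['img'][u[1],u[0]])
for q,pp in(('t',T),('s',S2)):
  P=xyz(pp); u=proj(pp,[(x,y,.023)])[0].astype(int); print(q,[np.round(P[u[1]+b,u[0]+a],3) for a in(-4,0,4) for b in (-4,4)])
"
```

```text
t 20.45 pos [ 0.5812 -0.2975  0.1037] w 0.824 F [0.6 1.6 0. ]
[[ 0.996  0.093  0.001]
 [ 0.093 -0.996 -0.001]
 [ 0.001  0.001 -1.   ]]
q [ 0.7   0.64 -0.48  1.6   0.34  0.98  0.2 ]
shift [ 0.9 -4.  53.7] turn [ 0.001 -0.001 -0.002] q7 0.2
shift [ 0.9 -4.  97.7] turn [ 0.001 -0.001 -0.002] q7 0.2
tile_a 0.82 [169. 180.  23.  20.] [0.6318 0.106  0.0991 0.1127]
tile_a 0.6 [318. 185.  23.  19.] [ 0.5824 -0.2929  1.7343  0.1124]
tile_a 0.43 [369. 190.  11.   9.] [ 0.5904 -0.4125 -0.6215  0.0696]
tile_long 0.64 [308. 235.  27.  28.] [ 0.4379 -0.2523  0.5021  0.047 ]
side
0.92 [0.629 0.104 0.023] [219 232 232]
0.84 [ 0.446 -0.116  0.008] [ 46 142 232]
0.77 [ 0.643 -0.201  0.009] [168  65 131]
0.67 [ 0.58  -0.389  0.008] [172  69 136]
0.57 [ 0.577 -0.285  0.01 ] [130 143 143]
0.44 [ 0.666 -0.447  0.007] [170  66 134]
0.22 [0.641 0.04  0.017] [ 98 152 202]
0.77 [ 0.431 -0.241  0.009] [137 151 150]
t [array([0.639, 0.114, 0.027]), array([0.618, 0.116, 0.025]), array([0.639, 0.105, 0.021]), array([0.617, 0.106, 0.021]), array([0.638, 0.094, 0.021]), array([0.616, 0.095, 0.023])]
s [array([0.643, 0.099, 0.023]), array([0.306, 0.459, 0.809]), array([0.635, 0.095, 0.023]), array([0.623, 0.113, 0.024]), array([0.627, 0.091, 0.023]), array([0.616, 0.108, 0.023])]
```

>>> {"name": "play_rows", "arguments": {"motion": [[0.8,1,-4,50,0,0,-0.01],[0.8,1,-4,85,0,0,-0.01],[0.8,1,-4,96,0,0,-0.01],[0.8,1,-4,97,0,0,-0.01],[0.8,1,-4,97,0,0,-0.01]]}}

```text
clock: 21.25
position: [0.5843, -0.2895, 0.0082]
ee_rot: [3.136, 0.173, 0.005]
force: [-0.0, 0.6, 0.5]
width: 0.901
```

```bash
python3 -c "
from h import *
st(); go(.582,-.2933,.006,.1)"
```

```text
t 21.25 pos [ 0.5843 -0.2895  0.0082] w 0.901 F [-0.   0.6  0.5]
[[ 0.994  0.11   0.003]
 [ 0.11  -0.994 -0.001]
 [ 0.003  0.001 -1.   ]]
q [ 0.66  0.75 -0.44  1.67  0.42  0.81  0.14]
shift [-2.7  3.5  2.2] turn [ 0.001 -0.003  0.01 ] q7 0.14
```

>>> {"name": "play_rows", "arguments": {"motion": [[0.8,-2,3.5,2.2,0,-0.003,0.01],[0.8,-2,3.5,2.2,0,-0.003,0.01],[0.8,-2,3.5,2.2,0,-0.003,0.01]]}}

```text
clock: 21.55
position: [0.5831, -0.2939, 0.0071]
ee_rot: [3.136, 0.156, 0.002]
force: [0.2, 0.2, 0.1]
width: 0.9
```

```bash
python3 -c "
from h import *
st(); go(.582,-.2933,.006,.1)"
```

```text
t 21.55 pos [ 0.5831 -0.2939  0.0071] w 0.9 F [0.2 0.2 0.1]
[[ 0.995  0.099  0.002]
 [ 0.099 -0.995 -0.002]
 [ 0.001  0.002 -1.   ]]
q [ 0.66  0.76 -0.44  1.67  0.41  0.81  0.14]
shift [-1.1 -0.7  1.1] turn [ 0.002 -0.001 -0.001] q7 0.14
```

>>> {"name": "play_rows", "arguments": {"motion": [[0,-1,-0.7,1,0,0,0],[-0.5,-1,-0.7,1,0,0,0],[-0.5,-1,-0.7,1,0,0,0],[-0.5,-1,-0.7,1,0,0,0],[-0.5,-1,-0.7,1,0,0,0],[-0.5,-1,-0.7,1,0,0,0],[-0.5,-1,-0.7,1,0,0,0],[-0.5,-1,-0.7,-40,0,0,0],[-0.5,-1,-0.7,-80,0,0,0],[-0.5,-1,-0.7,-80,0,0,0]]}}

```text
clock: 22.55
position: [0.5855, -0.2938, 0.0928]
ee_rot: [3.132, 0.156, 0.015]
force: [1.2, 0.6, -0.8]
width: 0.536
```

```bash
python3 -c "
from h import *
st(); x,y=fr(0,-.0795); go(x,y,.075,FA)"
```

```text
t 22.55 pos [ 0.5855 -0.2938  0.0928] w 0.536 F [ 1.2  0.6 -0.8]
[[ 0.995  0.099  0.01 ]
 [ 0.099 -0.995 -0.005]
 [ 0.009  0.006 -1.   ]]
q [ 0.69  0.66 -0.48  1.62  0.36  0.95  0.19]
shift [  85.2 -232.6   17.2] turn [ 0.006 -0.009 -0.025] q7 0.19
```

>>> {"name": "play_rows", "arguments": {"motion": [[-0.5,85,-233,17,0.006,-0.009,-0.025],[-0.5,85,-233,17,0.006,-0.009,-0.025],[-0.5,85,-233,17,0.006,-0.009,-0.025],[-0.5,85,-233,17,0.006,-0.009,-0.025],[-0.5,85,-233,17,0.006,-0.009,-0.025],[-0.5,85,-233,17,0.006,-0.009,-0.025],[-0.5,85,-233,17,0.006,-0.009,-0.025],[-0.5,85,-233,17,0.006,-0.009,-0.025]]}}

```text
clock: 23.35
position: [0.6467, -0.0551, 0.0746]
ee_rot: [3.134, 0.193, -0.001]
force: [-0.9, -0.1, -0.9]
width: 0.535
```

```bash
python3 -c "
from h import *
st(); x,y=fr(0,-.0795); go(x,y,.035,FA)"
```

```text
t 23.35 pos [ 0.6467 -0.0551  0.0746] w 0.535 F [-0.9 -0.1 -0.9]
[[ 0.992  0.123 -0.001]
 [ 0.123 -0.992 -0.001]
 [-0.001  0.001 -1.   ]]
q [ 0.31  0.67 -0.48  1.64  0.37  0.92 -0.18]
shift [ 0.8 -1.  39.6] turn [ 0.001  0.001 -0.001] q7 -0.18
```

>>> {"name": "play_rows", "arguments": {"motion": [[-0.5,0.8,-1,25,0,0,0],[-0.5,0.8,-1,38,0,0,0],[-0.5,0.8,-1,38,0,0,0],[-0.5,0.8,-1,38,0,0,0]]}}

```text
clock: 23.75
position: [0.6471, -0.0549, 0.0366]
ee_rot: [3.135, 0.192, -0.002]
force: [-0.1, 0.1, -0.5]
width: 0.535
```

```bash
python3 -c "
from h import *
st(); x,y=fr(0,-.0795); go(x,y,.025,FA)"
```

```text
t 23.75 pos [ 0.6471 -0.0549  0.0366] w 0.535 F [-0.1  0.1 -0.5]
[[ 0.993  0.122 -0.001]
 [ 0.122 -0.993 -0.001]
 [-0.002  0.001 -1.   ]]
q [ 0.3   0.72 -0.46  1.66  0.4   0.86 -0.21]
shift [ 0.4 -0.9 11.6] turn [ 0.001  0.002 -0.002] q7 -0.21
```

>>> {"name": "play_rows", "arguments": {"motion": [[-0.5,0.5,-1.2,1,0,0,0],[-0.5,0.5,-1.2,3,0,0,0],[-0.5,0.5,-1.2,6,0,0,0],[-0.5,0.5,-1.2,9,0,0,0],[-0.5,0.5,-1.2,11.5,0,0,0],[-0.5,0.5,-1.2,11.5,0,0,0]]}}

```text
clock: 24.35
position: [0.6473, -0.0537, 0.0248]
ee_rot: [3.135, 0.192, -0.003]
force: [0.1, -0.0, -0.6]
width: 0.538
```

```bash
python3 -c "
from h import *
st(); x,y=fr(0,-.0795); go(x,y,.025,FA)"
```

```text
t 24.35 pos [ 0.6473 -0.0537  0.0248] w 0.538 F [ 0.1 -0.  -0.6]
[[ 0.993  0.122 -0.002]
 [ 0.122 -0.993 -0.001]
 [-0.002  0.001 -1.   ]]
q [ 0.29  0.73 -0.45  1.67  0.41  0.84 -0.22]
shift [-0.   0.3 -0.2] turn [ 0.001  0.002 -0.002] q7 -0.22
```

No contact force, so it went in. Release, close, then press.

>>> {"name": "play_rows", "arguments": {"motion": [[0.3,0,0,0,0,0,0],[0.3,0,0,0,0,0,0],[0.3,0,0,-10,0,0,0],[0.3,0,0,-40,0,0,0],[-1,0,0,-40,0,0,0],[-1,0,0,-40,0,0,0],[-1,0,0,-40,0,0,0],[-1,0,0,-40,0,0,0],[-1,0,0,-40,0,0,0],[-1,0,0,-40,0,0,0]]}}

```text
clock: 25.35
position: [0.6471, -0.0536, 0.0643]
ee_rot: [3.135, 0.192, -0.004]
force: [-0.2, 0.0, -0.8]
width: 0.179
```

```bash
python3 -c "
from fp import *
st(); x,y=fr(0,-.0795); go(x,y,.0225,FA)
p=snap('side'); P=xyz(p); u=proj(p,[(x,y,.03)])[0].astype(int); print(u,[np.round(P[u[1]+b,u[0]+a],3) for a in(-6,0,6) for b in (-3,5)])"
```

```text
t 25.35 pos [ 0.6471 -0.0536  0.0643] w 0.179 F [-0.2  0.  -0.8]
[[ 0.993  0.122 -0.002]
 [ 0.122 -0.993 -0.001]
 [-0.003  0.001 -1.   ]]
q [ 0.3   0.69 -0.48  1.64  0.38  0.91 -0.19]
shift [ 0.3  0.4 41.8] turn [ 0.001  0.003 -0.002] q7 -0.19
[237 193] [array([ 0.67 , -0.058,  0.026]), array([ 0.656, -0.035,  0.027]), array([ 0.655, -0.063,  0.029]), array([ 0.643, -0.042,  0.028]), array([ 0.643, -0.072,  0.027]), array([ 0.629, -0.049,  0.029])]
```

>>> {"name": "play_rows", "arguments": {"motion": [[-1,0,0,20,0,0,0],[-1,0,0,32,0,0,0],[-1,0,0,35,0,0,0],[-1,0,0,38,0,0,0],[-1,0,0,41,0,0,0],[-1,0,0,43,0,0,0],[-1,0,0,45,0,0,0]]}}

```text
clock: 26.1
position: [0.6469, -0.0536, 0.0228]
ee_rot: [3.133, 0.191, -0.004]
force: [-18.0, -1.0, 48.7]
width: 0.005
```

>>> {"name": "play_rows", "arguments": {"motion": [[-1,0,0,-40,0,0,0],[-1,0,0,-80,0,0,0],[0.8,-232,171,-80,0,0,-0.37],[0.8,-232,171,-80,0,0,-0.37],[0.8,-232,171,-80,0,0,-0.37],[0.8,-232,171,-80,0,0,-0.37],[0.8,-232,171,-80,0,0,-0.37],[0.8,-232,171,-80,0,0,-0.37],[0.8,-232,171,-80,0,0,-0.37],[0.8,-232,171,-80,0,0,-0.37]]}}

```text
clock: 27.1
position: [0.4374, -0.2522, 0.1043]
ee_rot: [3.045, 0.761, -0.004]
force: [0.4, 0.9, 0.0]
width: 0.648
```

>>> {"name": "play_rows", "arguments": {"motion": [[0.8,0,0,0,0,0,0],[0.8,0,0,0,0,0,0]]}}

```text
clock: 27.3
position: [0.4387, -0.2511, 0.1046]
ee_rot: [3.045, 0.764, -0.002]
force: [-0.2, -0.4, 0.5]
width: 0.824
```

```bash
python3 -c "
from fp import *
st(); go(.4374,-.2515,.04,.495)
T=tiles('tile_a')
S2=arm.get_image('side'); P=xyz(S2)
for yy in(.0795,-.0795):
  x,y=fr(0,yy); u=proj(S2,[(x,y,.023)])[0].astype(int); print([np.round(P[u[1]+b,u[0]+a],3) for a in(-5,0,5) for b in (-4,4)])
for r in arm.look_for(S2,'tile_long'): print(r, )
save(S2,'s2.png',1.4)
"
```

```text
t 27.3 pos [ 0.4387 -0.2511  0.1046] w 0.824 F [-0.2 -0.4  0.5]
[[ 0.881  0.472 -0.001]
 [ 0.472 -0.881 -0.003]
 [-0.002  0.002 -1.   ]]
q [ 0.89  0.47 -0.63  1.97  0.37  0.82  0.54]
shift [-1.2 -0.4 64.6] turn [ 0.002  0.002 -0.003] q7 0.54
tile_a 0.83 [228. 168.  20.  22.] [ 0.6518 -0.0534  0.1652  0.121 ]
tile_a 0.79 [171. 177.  19.  25.] [0.6317 0.1063 1.6802 0.1128]
[array([0.646, 0.1  , 0.022]), array([0.634, 0.117, 0.021]), array([0.636, 0.094, 0.02 ]), array([0.624, 0.112, 0.021]), array([0.625, 0.09 , 0.023]), array([0.615, 0.106, 0.02 ])]
[array([ 0.668, -0.059,  0.022]), array([ 0.654, -0.036,  0.023]), array([ 0.657, -0.065,  0.021]), array([ 0.642, -0.041,  0.025]), array([ 0.646, -0.071,  0.022]), array([ 0.632, -0.049,  0.023])]
{'box': [0.6506, 0.4312, 0.0424, 0.0727], 'score': 0.76}
```

View pics/s2.png

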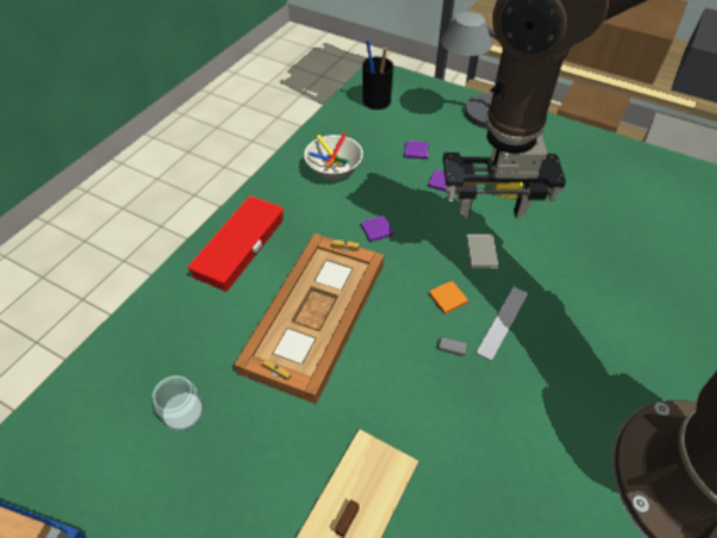

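Both square tiles sit in the end pockets and the board lies clear on the desk. The long tile, at (482,250), hasn't moved.

>>> {"name": "play_rows", "arguments": {"motion": [[0.8,-1.2,-0.4,50,0,0,0],[0.8,-1.2,-0.4,85,0,0,0],[0.8,-1.2,-0.4,97,0,0,0],[0.8,-1.2,-0.4,97,0,0,0],[0.8,-1.2,-0.4,97,0,0,0]]}}

```text
clock: 28.0
position: [0.4375, -0.2519, 0.0083]
ee_rot: [3.044, 0.764, -0.002]
force: [0.3, -0.4, 0.3]
width: 0.898
```

```bash
python3 -c "
from h import *
st(); go(.4374,-.2515,.006,.495)"
```

```text
t 28.0 pos [ 0.4375 -0.2519  0.0083] w 0.898 F [ 0.3 -0.4  0.3]
[[ 0.882  0.472 -0.001]
 [ 0.472 -0.882 -0.003]
 [-0.002  0.002 -1.   ]]
q [ 0.8   0.6  -0.52  2.04  0.51  0.62  0.42]
shift [ 0.1 -0.5  2.3] turn [ 0.002  0.002 -0.003] q7 0.42
```

>>> {"name": "play_rows", "arguments": {"motion": [[0.5,0,-0.5,2.3,0,0,0],[-0.5,0,-0.5,2.3,0,0,0],[-0.5,0,-0.5,2.3,0,0,0],[-0.5,0,-0.5,2.3,0,0,0],[-0.5,0,-0.5,2.3,0,0,0],[-0.5,0,-0.5,2.3,0,0,0],[-0.5,0,-0.5,2.3,0,0,0],[-0.5,0,-0.5,-30,0,0,0],[-0.5,0,-0.5,-70,0,0,0],[-0.5,0,-0.5,-70,0,0,0]]}}

```text
clock: 29.0
position: [0.44, -0.2519, 0.0822]
ee_rot: [3.04, 0.763, 0.006]
force: [0.9, 0.2, -1.0]
width: 0.535
```

```bash
python3 -c "
from h import *
st(); x,y=fr(0,0); go(x,y,.075,FA)"
```

```text
t 29.0 pos [ 0.44   -0.2519  0.0822] w 0.535 F [ 0.9  0.2 -1. ]
[[ 0.881  0.472  0.005]
 [ 0.472 -0.881 -0.006]
 [ 0.002  0.008 -1.   ]]
q [ 0.87  0.5  -0.61  1.99  0.41  0.77  0.51]
shift [ 304.8 -150.8    6.6] turn [ 0.007 -0.003  0.367] q7 0.51
```

>>> {"name": "play_rows", "arguments": {"motion": [[-0.5,305,-151,6,0.007,-0.003,0.367],[-0.5,305,-151,6,0.007,-0.003,0.367],[-0.5,305,-151,6,0.007,-0.003,0.367],[-0.5,305,-151,6,0.007,-0.003,0.367],[-0.5,305,-151,6,0.007,-0.003,0.367],[-0.5,305,-151,6,0.007,-0.003,0.367],[-0.5,305,-151,6,0.007,-0.003,0.367],[-0.5,305,-151,6,0.007,-0.003,0.367],[-0.5,305,-151,6,0.007,-0.003,0.367],[-0.5,305,-151,6,0.007,-0.003,0.367]]}}

```text
clock: 30.0
position: [0.6366, 0.0236, 0.0747]
ee_rot: [3.134, 0.194, -0.002]
force: [-0.2, -0.7, 0.3]
width: 0.536
```

```bash
python3 -c "
from h import *
st(); x,y=fr(0,0); go(x,y,.0385,FA)"
```

```text
t 30.0 pos [0.6366 0.0236 0.0747] w 0.536 F [-0.2 -0.7  0.3]
[[ 0.992  0.123 -0.001]
 [ 0.123 -0.992 -0.002]
 [-0.002  0.001 -1.   ]]
q [ 0.19  0.66 -0.48  1.67  0.37  0.91 -0.31]
shift [ 1.1 -1.3 36.2] turn [ 0.001  0.002 -0.001] q7 -0.31
```

>>> {"name": "play_rows", "arguments": {"motion": [[-0.5,1.1,-1.3,20,0,0,0],[-0.5,1.1,-1.3,36,0,0,0],[-0.5,1.1,-1.3,36,0,0,0],[-0.5,1.1,-1.3,36,0,0,0]]}}

```text
clock: 30.4
position: [0.6369, 0.0241, 0.0384]
ee_rot: [3.134, 0.193, -0.004]
force: [0.5, 1.0, -0.4]
width: 0.534
```

```bash
python3 -c "
from h import *
st(); x,y=fr(0,0); go(x,y,.025,FA)"
```

```text
t 30.4 pos [0.6369 0.0241 0.0384] w 0.534 F [ 0.5  1.  -0.4]
[[ 0.992  0.123 -0.003]
 [ 0.123 -0.992 -0.002]
 [-0.003  0.001 -1.   ]]
q [ 0.18  0.7  -0.47  1.69  0.4   0.85 -0.34]
shift [ 0.7 -0.7 13.3] turn [ 0.001  0.003 -0.002] q7 -0.34
```

>>> {"name": "play_rows", "arguments": {"motion": [[-0.5,0.8,-1,2,0,0.003,0],[-0.5,0.8,-1,4,0,0.003,0],[-0.5,0.8,-1,7,0,0.003,0],[-0.5,0.8,-1,10,0,0.003,0],[-0.5,0.8,-1,13,0,0.003,0],[-0.5,0.8,-1,13,0,0.003,0]]}}

```text
clock: 31.0
position: [0.6375, 0.0252, 0.025]
ee_rot: [3.134, 0.193, -0.0]
force: [0.3, -0.5, -1.5]
width: 0.533
```

```bash
python3 -c "
from h import *
st(); x,y=fr(0,0); go(x,y,.025,FA)"
```

```text
t 31.0 pos [0.6375 0.0252 0.025 ] w 0.533 F [ 0.3 -0.5 -1.5]
[[ 0.992  0.123  0.   ]
 [ 0.123 -0.992 -0.001]
 [-0.     0.001 -1.   ]]
q [ 0.17  0.72 -0.46  1.7   0.41  0.82 -0.35]
shift [-0.1  0.3  0. ] turn [ 0.001  0.    -0.002] q7 -0.35
```

>>> {"name": "play_rows", "arguments": {"motion": [[0.3,0,0,0,0,0,0],[0.3,0,0,0,0,0,0],[0.3,0,0,-10,0,0,0],[0.3,0,0,-40,0,0,0],[-1,0,0,-40,0,0,0],[-1,0,0,-40,0,0,0],[-1,0,0,-40,0,0,0],[-1,0,0,-40,0,0,0],[-1,0,0,-40,0,0,0],[-1,0,0,-40,0,0,0]]}}

```text
clock: 32.0
position: [0.6373, 0.0252, 0.0646]
ee_rot: [3.134, 0.193, -0.001]
force: [-0.2, 0.9, 0.5]
width: 0.182
```

```bash
python3 -c "
from fp import *
st(); x,y=fr(0,0); go(x,y,.0225,FA)
p=snap('side'); P=xyz(p); u=proj(p,[(x,y,.03)])[0].astype(int); print(u,[np.round(P[u[1]+b,u[0]+a],3) for a in(-6,0,6) for b in (-3,5)])"
```

```text
t 32.0 pos [0.6373 0.0252 0.0646] w 0.182 F [-0.2  0.9  0.5]
[[ 0.992  0.123 -0.001]
 [ 0.123 -0.992 -0.001]
 [-0.001  0.001 -1.   ]]
q [ 0.19  0.67 -0.48  1.67  0.38  0.89 -0.32]
shift [ 0.2  0.3 42.1] turn [ 0.001  0.001 -0.001] q7 -0.32
[224 217] [array([0.658, 0.021, 0.027]), array([0.645, 0.041, 0.028]), array([0.644, 0.016, 0.029]), array([0.633, 0.034, 0.028]), array([0.632, 0.009, 0.03 ]), array([0.62 , 0.028, 0.028])]
```

>>> {"name": "play_rows", "arguments": {"motion": [[-1,0,0,20,0,0,0],[-1,0,0,32,0,0,0],[-1,0,0,35,0,0,0],[-1,0,0,38,0,0,0],[-1,0,0,41,0,0,0],[-1,0,0,43,0,0,0],[-1,0,0,45,0,0,0]]}}

```text
clock: 32.75
position: [0.6371, 0.0251, 0.0228]
ee_rot: [3.133, 0.193, -0.001]
force: [-17.6, -4.0, 47.6]
width: 0.007
```

>>> {"name": "play_rows", "arguments": {"motion": [[-1,0,0,-40,0,0,0],[-1,0,0,-80,0,0,0],[0,-182,-288,-100,0,0,0.12],[0,-182,-288,-100,0,0,0.12],[0,-182,-288,-100,0,0,0.12],[0,-182,-288,-100,0,0,0.12],[0,-182,-288,-100,0,0,0.12],[0,-182,-288,-100,0,0,0.12],[0,-182,-288,-100,0,0,0.12],[0,-182,-288,-100,0,0,0.12]]}}

```text
clock: 33.75
position: [0.417, 0.295, 0.1236]
ee_rot: [-3.14, -0.019, 0.001]
force: [0.3, 0.7, 0.1]
width: 0.503
```

>>> {"name": "play_rows", "arguments": {"motion": [[0,0,0,0,0,0,0],[0,0,0,0,0,0,0]]}}

```text
clock: 33.95
position: [0.4172, 0.2952, 0.124]
ee_rot: [-3.14, -0.02, -0.0]
force: [-0.2, -0.7, 0.7]
width: 0.502
```

```bash
python3 - <<'E'
from fp import *
st(); go(.4205,.289,.08,0)
T=snap('top'); P=xyz(T)
im=frame_strip(T); cv2.imwrite('pics/strip2.png',cv2.resize(im,None,fx=.6,fy=.6,interpolation=cv2.INTER_AREA))
for yy in(.0795,0,-.0795):
  x,y=fr(0,yy); u=proj(T,[(x,y,.023)])[0].astype(int); q=P[u[1]-6:u[1]+7,u[0]-6:u[0]+7,2]; print(np.round(np.median(q),4),np.round([np.median(q[:,:6]),np.median(q[:,7:]),np.median(q[:6]),np.median(q[7:])],4))
E
```

```text
t 33.95 pos [0.4172 0.2952 0.124 ] w 0.502 F [-0.2 -0.7  0.7]
[[ 1.     0.013  0.   ]
 [ 0.013 -1.     0.002]
 [ 0.    -0.002 -1.   ]]
q [-0.3   0.43 -0.56  1.94  0.3   0.85 -1.  ]
shift [ 3.2  6.4 44. ] turn [-0.002 -0.     0.013] q7 -1.0
0.0231 [0.023  0.0231 0.023  0.0232]
0.0233 [0.0233 0.0233 0.0235 0.0229]
0.0233 [0.0232 0.0234 0.0235 0.0232]
```

View pics/strip2.png

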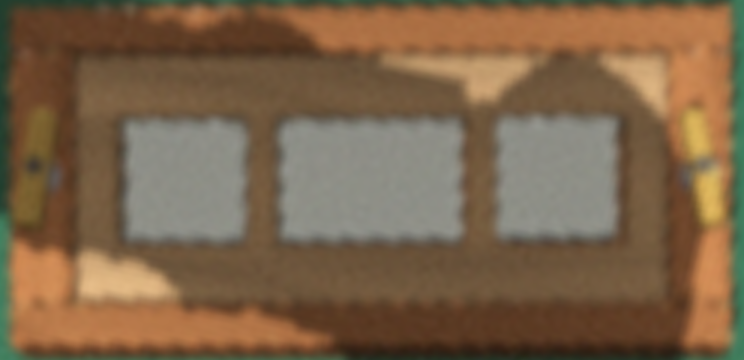

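>>> {"name": "play_rows", "arguments": {"motion": [[0,3.1,6.5,40,0,0,0.013],[0,3.1,6.5,80,0,0,0.013],[0,3.1,6.5,100,0,0,0.013],[0,3.1,6.5,106,0,0,0.013],[0,3.1,6.5,106,0,0,0.013],[0,3.1,6.5,106,0,0,0.013]], "force": 45}}

```text
clock: 34.6
position: [0.4217, 0.2884, 0.0187]
ee_rot: [-3.14, 0.004, -0.002]
force: [-0.3, 0.8, 0.8]
width: 0.501
```

```bash
python3 -c "
from h import *
st(); go(.4203,.2886,.017,0)"
```

```text
t 34.6 pos [0.4217 0.2884 0.0187] w 0.501 F [-0.3  0.8  0.8]
[[ 1.    -0.002  0.001]
 [-0.002 -1.     0.002]
 [ 0.001 -0.002 -1.   ]]
q [-0.36  0.58 -0.46  2.03  0.43  0.63 -1.11]
shift [-1.4 -0.2  1.7] turn [-0.002 -0.001 -0.002] q7 -1.11
```

>>> {"name": "play_rows", "arguments": {"motion": [[0,-1.4,0,1.5,0,0,0],[-1,-1.4,0,1.5,0,0,0],[-1,-1.4,0,1.5,0,0,0],[-1,-1.4,0,1.5,0,0,0],[-1,-1.4,0,1.5,0,0,0],[-1,-1.4,0,1.5,0,0,0],[-1,-1.4,0,1.5,0,0,0]]}}

```text
clock: 35.3
position: [0.4204, 0.2884, 0.0173]
ee_rot: [-3.14, 0.004, -0.002]
force: [-0.2, -1.2, 2.1]
width: 0.148
```

```bash
python3 -c "
from h import *
st()"
```

```text
t 35.3 pos [0.4204 0.2884 0.0173] w 0.148 F [-0.2 -1.2  2.1]
[[ 1.    -0.002  0.001]
 [-0.002 -1.     0.002]
 [ 0.001 -0.002 -1.   ]]
q [-0.37  0.58 -0.46  2.03  0.43  0.62 -1.12]
```

>>> {"name": "play_rows", "arguments": {"motion": [[-1,0,0,-10,0,0,0],[-1,0,0,-40,0,0,0],[-1,0,0,-80,0,0,0],[-1,0,0,-110,0,0,0],[-1,0,0,-110,0,0,0]]}}

```text
clock: 35.8
position: [0.4219, 0.29, 0.1316]
ee_rot: [-3.136, 0.004, -0.011]
force: [0.8, 0.2, -2.2]
width: 0.145
```

```bash
python3 -c "
from h import *
st(); x,y=fr(0,0); go(x,y,.12,FA)"
```

```text
t 35.8 pos [0.4219 0.29   0.1316] w 0.145 F [ 0.8  0.2 -2.2]
[[ 1.    -0.002  0.007]
 [-0.002 -1.     0.006]
 [ 0.007 -0.006 -1.   ]]
q [-0.28  0.42 -0.56  1.93  0.29  0.86 -0.99]
shift [216.2 264.7  11.5] turn [-0.005 -0.007 -0.127] q7 -0.99
```

>>> {"name": "play_rows", "arguments": {"motion": [[-1,216,265,0,-0.005,-0.007,-0.127],[-1,216,265,0,-0.005,-0.007,-0.127],[-1,216,265,0,-0.005,-0.007,-0.127],[-1,216,265,0,-0.005,-0.007,-0.127],[-1,216,265,0,-0.005,-0.007,-0.127],[-1,216,265,0,-0.005,-0.007,-0.127],[-1,216,265,0,-0.005,-0.007,-0.127],[-1,216,265,0,-0.005,-0.007,-0.127],[-1,216,265,0,-0.005,-0.007,-0.127],[-1,216,265,0,-0.005,-0.007,-0.127]]}}

```text
clock: 36.8
position: [0.6361, 0.0258, 0.1309]
ee_rot: [-3.134, -0.198, 0.002]
force: [-0.2, 0.0, -1.4]
width: 0.145
```

```bash
python3 -c "
from h import *
st(); x,y=fr(0,0.0003); go(x,y,.061,FA)"
```

```text
t 36.8 pos [0.6361 0.0258 0.1309] w 0.145 F [-0.2  0.  -1.4]
[[ 0.992  0.126 -0.001]
 [ 0.126 -0.992  0.001]
 [-0.001 -0.001 -1.   ]]
q [ 0.21  0.6  -0.51  1.62  0.33  1.01 -0.28]
shift [ 1.3  0.9 69.9] turn [-0.001  0.001  0.002] q7 -0.28
```

>>> {"name": "play_rows", "arguments": {"motion": [[-1,1.3,0.9,35,0,0,0.002],[-1,1.3,0.9,60,0,0,0.002],[-1,1.3,0.9,70,0,0,0.002],[-1,1.3,0.9,70,0,0,0.002],[-1,1.3,0.9,70,0,0,0.002]]}}

```text
clock: 37.3
position: [0.6378, 0.0262, 0.0619]
ee_rot: [-3.134, -0.197, 0.001]
force: [0.2, -0.5, -1.5]
width: 0.147
```

```bash
python3 -c "
from fp import *
st(); x,y=fr(0,0.0003); go(x,y,.041,FA)
p=snap('side'); im=p['img'][150:300,150:300]; cv2.imwrite('pics/b1.png',cv2.resize(im,None,fx=4,fy=4,interpolation=cv2.INTER_CUBIC))"
```

```text
t 37.3 pos [0.6378 0.0262 0.0619] w 0.147 F [ 0.2 -0.5 -1.5]
[[ 0.992  0.125 -0.   ]
 [ 0.125 -0.992  0.002]
 [-0.    -0.002 -1.   ]]
q [ 0.19  0.67 -0.48  1.67  0.38  0.89 -0.32]
shift [-0.5  1.  20.9] turn [-0.002  0.     0.001] q7 -0.32
```

View pics/b1.png

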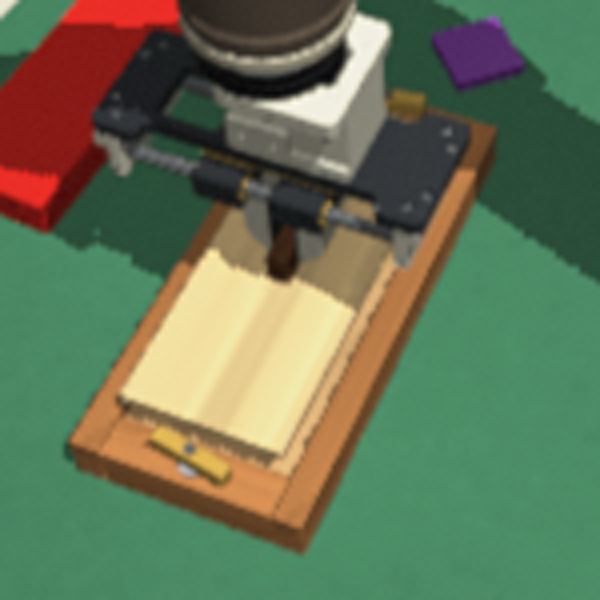

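>>> {"name": "play_rows", "arguments": {"motion": [[-1,-0.4,1,4,0,0,0],[-1,-0.4,1,8,0,0,0],[-1,-0.4,1,12,0,0,0],[-1,-0.4,1,15,0,0,0],[-1,-0.4,1,18,0,0,0],[-1,-0.4,1,20,0,0,0],[-1,-0.4,1,20,0,0,0]]}}

```text
clock: 38.05
position: [0.6377, 0.025, 0.0419]
ee_rot: [-3.134, -0.196, 0.0]
force: [-0.7, 0.3, -1.6]
width: 0.146
```

```bash
python3 -c "
from fp import *
st(); x,y=fr(0,0.0003); go(x,y,.041,FA)
"
```

```text
t 38.05 pos [0.6377 0.025  0.0419] w 0.146 F [-0.7  0.3 -1.6]
[[ 0.992  0.125 -0.   ]
 [ 0.125 -0.992  0.002]
 [ 0.    -0.002 -1.   ]]
q [ 0.18  0.7  -0.47  1.69  0.39  0.85 -0.33]
shift [-0.2 -0.2  0.9] turn [-0.002 -0.     0.   ] q7 -0.33
```

>>> {"name": "play_rows", "arguments": {"motion": [[-1,0,0,1,0,0,0],[0,0,0,1,0,0,0],[0,0,0,1,0,0,0],[0,0,0,0,0,0,0],[0,0,0,-50,0,0,0],[0,0,0,-80,0,0,0],[0,0,0,-80,0,0,0]], "force": 15}}

```text
clock: 38.75
position: [0.6407, 0.0258, 0.1269]
ee_rot: [-3.133, -0.196, -0.012]
force: [0.6, -0.0, 0.1]
width: 0.497
```

```bash
python3 - <<'E'
from fp import *
st(); go(.6203,.1603,.12,FA+1.4)
p=snap('side');P=xyz(p)
for X in(-.035,.035):
  for Y in(.095,.05,-.05,-.095):
    u=proj(p,[(*fr(X,Y),.032)])[0].round().astype(int); print((X,Y),np.round(np.median(P[u[1]-1:u[1]+2,u[0]-1:u[0]+2,2]),4),end=' ')
E
```

```text
t 38.75 pos [0.6407 0.0258 0.1269] w 0.497 F [ 0.6 -0.   0.1]
[[ 0.992  0.125  0.008]
 [ 0.125 -0.992  0.003]
 [ 0.008 -0.002 -1.   ]]
q [ 0.21  0.6  -0.51  1.62  0.33  1.   -0.28]
shift [  -3.5 -136.     7.2] turn [ 0.004 -0.008 -1.4  ] q7 -0.28
(-0.035, 0.095) 0.0321 (-0.035, 0.05) 0.0308 (-0.035, -0.05) 0.0308 (-0.035, -0.095) 0.194 (0.035, 0.095) 0.0314 (0.035, 0.05) 0.0322 (0.035, -0.05) 0.0312 (0.035, -0.095) 0.2141
```

The board top reads about 32 mm at every visible point, so it lies flat. Now the left button.

>>> {"name": "play_rows", "arguments": {"motion": [[0,-3.5,-136,0,0,0,-1.4],[0,-3.5,-136,0,0,0,-1.4],[0,-3.5,-136,0,0,0,-1.4],[0,-3.5,-136,0,0,0,-1.4],[0,-3.5,-136,0,0,0,-1.4],[0,-3.5,-136,0,0,0,-1.4],[0,-3.5,-136,0,0,0,-1.4],[0,-3.5,-136,0,0,0,-1.4],[0,-3.5,-136,0,0,0,-1.4],[0,-3.5,-136,0,0,0,-1.4]]}}

```text
clock: 39.8
position: [0.6183, 0.1592, 0.1231]
ee_rot: [2.265, 2.176, 0.005]
force: [-0.6, 0.5, -1.0]
width: 0.5
```

>>> {"name": "play_rows", "arguments": {"motion": [[0,0,0,0,0,0,0],[0,0,0,0,0,0,0]]}}

```text
clock: 40.0
position: [0.6177, 0.1588, 0.1219]
ee_rot: [-2.267, -2.174, -0.002]
force: [-0.1, 0.4, -0.1]
width: 0.498
```

```bash
python3 -c "
from h import *
st(); go(.6203,.1603,.039,FA+1.4)"
```

```text
t 40.0 pos [0.6177 0.1588 0.1219] w 0.498 F [-0.1  0.4 -0.1]
[[ 0.042  0.999  0.001]
 [ 0.999 -0.042  0.001]
 [ 0.001  0.001 -1.   ]]
q [ 0.19  0.71 -0.85  1.61  0.58  1.09  0.72]
shift [ 1.5  2.5 82.9] turn [ 0.001 -0.001  0.004] q7 0.72
```

>>> {"name": "play_rows", "arguments": {"motion": [[0,1.5,2.5,40,0,0,0],[0,1.5,2.5,75,0,0,0],[0,1.5,2.5,82,0,0,0],[0,1.5,2.5,82,0,0,0],[-0.95,1.5,2.5,82,0,0,0],[-0.95,1.5,2.5,82,0,0,0],[-0.95,1.5,2.5,82,0,0,0],[-0.95,1.5,2.5,82,0,0,0],[-0.95,1.5,2.5,82,0,0,0],[-0.95,1.5,2.5,82,0,0,0]]}}

```text
clock: 41.0
position: [0.6206, 0.161, 0.0404]
ee_rot: [-2.267, -2.174, -0.004]
force: [0.6, 1.7, 2.4]
width: 0.105
```

>>> {"name": "play_rows", "arguments": {"motion": [[-0.95,0,0,0,0,0,0.13],[-0.95,0,0,0,0,0,0.26],[-0.95,0,0,0,0,0,0.39],[-0.95,0,0,0,0,0,0.52],[-0.95,0,0,0,0,0,0.65],[-0.95,0,0,0,0,0,0.78],[-0.95,0,0,0,0,0,0.91],[-0.95,0,0,0,0,0,1.04],[-0.95,0,0,0,0,0,1.17],[-0.95,0,0,0,0,0,1.3]]}}

```text
clock: 42.0
position: [0.6197, 0.1598, 0.0404]
ee_rot: [-3.122, -0.35, 0.0]
force: [-4.9, -2.4, 4.1]
width: 0.108
```

```bash
python3 -c "
from h import *
st(); go(.6203,.1603,.039,FA)"
```

```text
t 42.0 pos [0.6197 0.1598 0.0404] w 0.108 F [-4.9 -2.4  4.1]
[[ 0.975  0.222 -0.   ]
 [ 0.222 -0.975  0.   ]
 [-0.    -0.    -1.   ]]
q [-0.03  0.7  -0.48  1.68  0.4   0.85 -0.45]
shift [ 0.7 -0.3  1.4] turn [-0.     0.     0.099] q7 -0.45
```

>>> {"name": "play_rows", "arguments": {"motion": [[-0.95,0,0,0,0,0,0.1],[-0.95,0,0,0,0,0,0.1],[0,0,0,0,0,0,0.1],[0,0,0,0,0,0,0.1],[0,0,0,-50,0,0,0.1],[0,0,0,-80,0,0,0.1],[0,0,0,-80,0,0,0.1],[0,0,0,-80,0,0,0.1]]}}

```text
clock: 42.8
position: [0.6201, 0.1597, 0.1209]
ee_rot: [-3.135, -0.195, -0.002]
force: [-0.7, -0.1, 0.2]
width: 0.494
```

>>> {"name": "play_rows", "arguments": {"motion": [[0,0,271,0,0,0,1.36],[0,0,271,0,0,0,1.36],[0,0,271,0,0,0,1.36],[0,0,271,0,0,0,1.36],[0,0,271,0,0,0,1.36],[0,0,271,0,0,0,1.36],[0,0,271,0,0,0,1.36],[0,0,271,0,0,0,1.36],[0,0,271,0,0,0,1.36],[0,0,271,0,0,0,1.36]]}}

```text
clock: 43.8
position: [0.6526, -0.1093, 0.1191]
ee_rot: [2.558, -1.822, -0.003]
force: [0.9, -0.1, -0.0]
width: 0.502
```

>>> {"name": "play_rows", "arguments": {"motion": [[0,0,0,0,0,0,0],[0,0,0,0,0,0,0]]}}

```text
clock: 44.0
position: [0.652, -0.1093, 0.1181]
ee_rot: [2.561, -1.817, -0.005]
force: [-0.1, -0.4, -0.3]
width: 0.499
```

```bash
python3 -c "
from h import *
st(); go(.6535,-.1093,.039,FA-1.36)"
```

```text
t 44.0 pos [ 0.652  -0.1093  0.1181] w 0.499 F [-0.1 -0.4 -0.3]
[[ 0.331 -0.944 -0.004]
 [-0.944 -0.331  0.   ]
 [-0.001  0.003 -1.   ]]
q [ 0.17  0.6  -0.13  1.59  0.09  0.97 -1.22]
shift [ 0.7 -1.7 79.1] turn [0.003 0.001 0.002] q7 -1.22
```

>>> {"name": "play_rows", "arguments": {"motion": [[0,0.6,-1.5,40,0,0,0],[0,0.6,-1.5,72,0,0,0],[0,0.6,-1.5,78,0,0,0],[0,0.6,-1.5,78,0,0,0],[-0.95,0.6,-1.5,78,0,0,0],[-0.95,0.6,-1.5,78,0,0,0],[-0.95,0.6,-1.5,78,0,0,0],[-0.95,0.6,-1.5,78,0,0,0],[-0.95,0.6,-1.5,78,0,0,0],[-0.95,0.6,-1.5,78,0,0,0]]}}

```text
clock: 45.0
position: [0.6534, -0.109, 0.0406]
ee_rot: [2.561, -1.817, -0.005]
force: [-1.7, 1.0, 4.5]
width: 0.111
```

>>> {"name": "play_rows", "arguments": {"motion": [[-0.95,0,0,0,0,0,-0.13],[-0.95,0,0,0,0,0,-0.26],[-0.95,0,0,0,0,0,-0.39],[-0.95,0,0,0,0,0,-0.52],[-0.95,0,0,0,0,0,-0.65],[-0.95,0,0,0,0,0,-0.78],[-0.95,0,0,0,0,0,-0.91],[-0.95,0,0,0,0,0,-1.04],[-0.95,0,0,0,0,0,-1.17],[-0.95,0,0,0,0,0,-1.3]]}}

```text
clock: 46.0
position: [0.6537, -0.1091, 0.0406]
ee_rot: [-3.139, -0.112, 0.004]
force: [-0.4, 0.3, -0.8]
width: 0.105
```

```bash
python3 -c "
from h import *
st(); go(.6535,-.1093,.039,FA)"
```

```text
t 46.0 pos [ 0.6537 -0.1091  0.0406] w 0.105 F [-0.4  0.3 -0.8]
[[ 0.997  0.071 -0.003]
 [ 0.071 -0.997  0.   ]
 [-0.003 -0.001 -1.   ]]
q [ 0.38  0.73 -0.46  1.62  0.39  0.89 -0.16]
shift [-0.2  0.2  1.6] turn [-0.001  0.003 -0.053] q7 -0.16
```

Finish, open, rise and withdraw to the right and back for a clear view.

>>> {"name": "play_rows", "arguments": {"motion": [[-0.95,0,0,0,0,0,-0.055],[-0.95,0,0,0,0,0,-0.055],[0,0,0,0,0,0,-0.055],[0,0,0,0,0,0,-0.055],[0,0,0,-50,0,0,-0.055],[0,0,0,-100,0,0,-0.055],[0,0,0,-150,0,0,-0.055],[0,0,0,-180,0,0,-0.055]]}}

```text
clock: 46.8
position: [0.6554, -0.1089, 0.2251]
ee_rot: [3.135, 0.197, 0.003]
force: [0.2, -0.2, -0.4]
width: 0.495
```

>>> {"name": "play_rows", "arguments": {"motion": [[0,-250,250,0,0,0,0],[0,-250,250,0,0,0,0],[0,-250,250,0,0,0,0],[0,-250,250,0,0,0,0],[0,-250,250,0,0,0,0],[0,-250,250,0,0,0,0],[0,-250,250,0,0,0,0],[0,-250,250,0,0,0,0],[0,-250,250,0,0,0,0],[0,-250,250,0,0,0,0]]}}

```text
clock: 47.8
position: [0.4395, -0.387, 0.2249]
ee_rot: [-3.135, -0.198, -0.004]
force: [0.2, -0.4, 0.7]
width: 0.501
```

```bash
python3 - <<'E'
from fp import *
st()
T=snap('top');D=snap('side'); P=xyz(D)
for X in(-.035,.035):
  for Y in(.105,.05,-.05,-.105):
    u=proj(D,[(*fr(X,Y),.032)])[0].round().astype(int); print((X,Y),np.round(np.median(P[u[1]-1:u[1]+2,u[0]-1:u[0]+2,2]),4),end=' ')
a=cv2.resize(frame_strip(T),None,fx=.6,fy=.6,interpolation=cv2.INTER_AREA); b=D['img'][140:300,100:348]; b=cv2.resize(b,None,fx=1.5,fy=1.5)
b=cv2.copyMakeBorder(b,0,0,0,744-b.shape[1],0); cv2.imwrite('pics/fin.png',np.vstack([a,b]))
E
```

```text
t 47.8 pos [ 0.4395 -0.387   0.2249] w 0.501 F [ 0.2 -0.4  0.7]
[[ 0.992  0.126  0.003]
 [ 0.126 -0.992  0.001]
 [ 0.003 -0.    -1.   ]]
q [ 1.    0.43 -0.52  1.64  0.23  1.13  0.55]
(-0.035, 0.105) 0.0318 (-0.035, 0.05) 0.0316 (-0.035, -0.05) 0.0311 (-0.035, -0.105) 0.0316 (0.035, 0.105) 0.0311 (0.035, 0.05) 0.0311 (0.035, -0.05) 0.0326 (0.035, -0.105) 0.032
```

View pics/fin.png

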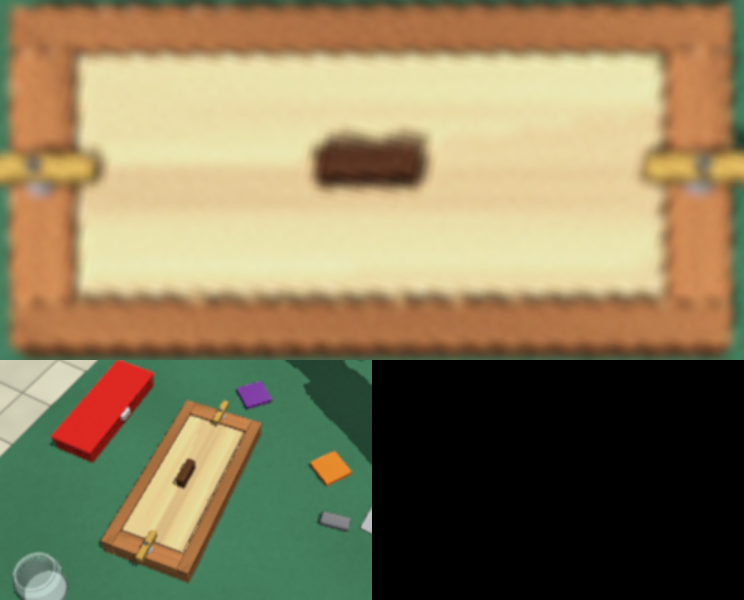

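The final view shows the board flat inside the rim, both buttons straight across it, and the jar where it was.

```bash
python3 -c "
from cell import arm
print(arm.sign_off())"
```

```text
the job is handed in; nothing more can be done
None
```

The job is done and handed in at about 48 s on the robot's clock; the sign-off gave no verdict.

**What I did:** I turned both buttons aside, lifted the backboard out and laid it at about (0.42, 0.29). The two square tiles went into the end pockets and the long tile into the middle one. I pressed each to its stop at about 47 N, then put the backboard back and turned both buttons across it.

**Last checks:**
- **Tiles:** before the board went back, the tile tops read 23.1–23.3 mm, about 1 mm below the ledge. Each was inside its pocket; the right one sits about 2 mm towards the middle, within the 4 mm allowed.
- **Backboard:** its top reads 31–33 mm at all eight points, so it lies flat inside the rim.
- **Buttons:** both look straight across the board, and the gripper is clear of everything.
- **Jar and sharpener:** the arm did not go near either, and the jar shows in place in the last view. I did not measure the sharpener again.

No checks failed or disagreed. I saw no grip slip and no knocked tile.

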